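Change the pot sealer over to its two-pocket plate

TASK

Change the bench pot sealer over to the two-pocket plate: first roll its timer wheel all the way down to zero, then stand the sealed pots upright in the dark steel tray, lift the empty four-pocket plate off its pins and lay it flat on the rubber mat, and lower the two-pocket plate over the pins until it sits flush on the bed. Only when it is down, roll the timer wheel up until the pointer stands at the long middle mark of its scale. Leave the other things on the table where they are.

Things in the scene. Friction and masses are not known exactly. Their poses are not given: they have to be found in the camera images.
- sealer: bench pot sealer, fixed to the table, 210 wide (y). Origin: on the table directly under the centre of its bed. Its x axis points from the console at its front (the side towards the robot) to the sealing head, which lies folded back behind the bed; y to its left, z up. The housing is 44 high around the bed, the console (x -173 to -98) is 46 high, the open head (x 160 to 310) is 80 high. Nothing stands over the bed
- bed (a point): centre of the top of the sealer's aluminium bed (150 x 126), 54 above the table. Two upright steel locating pins stand on it at sealer y +44 and -44 (x 0): diameter 9, 20 tall, the top 7 bullet-nosed
- wheel_top (a point): highest point of the rim of the black timer thumbwheel, in the console near its left end, 55 above the table: the wheel (radius 25, 14 wide, axle along the sealer's y) stands only 9 above the console top between two cheeks 6 wide and 5 high, so it cannot be pinched; a fingertip pressed lightly on top (3 to 10 N) and drawn along the sealer's x rolls it by friction, at most about 1 rad a stroke. The point does not turn with the wheel
- timer_wheel (a joint): angle of the timer wheel, rad, 0 (stop) to 4 (stop). It grows when the top of the rim moves along the sealer's +x (away from the robot), 25 mm of rim travel per rad; it turns against a light friction of about 0.6 N at the rim and stays where it is left. It drives the small red pointer beside it along the scale to the wheel's right: 0 at the left-hand mark, 2.0 at the long middle mark (mark 5 of 0 to 10), 4.0 at the right-hand mark, 12.5 mm of pointer travel per rad
- middle_mark (a point): the place of the pointer when it stands at the long middle mark, on the console's white scale plate
- plate_four: aluminium nest plate 136 (x) x 110 (y) x 12 thick, 0.4 kg, with four round through pockets of diameter 38 at (+-40, +-28) and two holes of diameter 12 at (0, +-44) that go over the pins; in the middle a steel lifting tab 24 (x) x 12 (y), standing 30 above the plate. Origin: centre of its underside. It starts on the sealer's bed. The pots in it leave no room for fingers beside the tab. It may be turned half round
- plate_two: nest plate of the same outline, thickness, pin holes and lifting tab, but with two pockets of diameter 46 at (+-38, 0). Origin: centre of its underside. It starts lying on the rubber mat. It may be put on half turned round
- pot1: sealed plastic pot with a foil lid, diameter 36, height 36, 40 g; origin: centre of its underside, z up through the lid. It stands on the bed in a pocket of the four-pocket plate, 24 above the plate. Two to four of the pots pot1 to pot4 are there
- pot2: sealed plastic pot with a foil lid, diameter 36, height 36, 40 g; origin: centre of its underside, z up through the lid. It stands on the bed in a pocket of the four-pocket plate, 24 above the plate. Two to four of the pots pot1 to pot4 are there
- pot3: sealed plastic pot with a foil lid, diameter 36, height 36, 40 g; origin: centre of its underside, z up through the lid. It stands on the bed in a pocket of the four-pocket plate, 24 above the plate. Two to four of the pots pot1 to pot4 are there
- pot4: sealed plastic pot with a foil lid, diameter 36, height 36, 40 g; origin: centre of its underside, z up through the lid. It stands on the bed in a pocket of the four-pocket plate, 24 above the plate. Two to four of the pots pot1 to pot4 are there
- tray: open dark steel tray, fixed, 180 (x) x 220 (y) x 16 high outside, walls 4 thick, floor 4 thick; origin: centre of its underside
- mat: black rubber mat, fixed, 340 (x) x 150 (y) x 4 thick; origin: centre of its underside. The two-pocket plate lies on its -x half; the +x half is free
- lid_stack: bystander: short aluminium stack of lids, diameter 42, height 22, beyond the tray
- weight: bystander: round steel check weight, diameter 26, height 34, beside the sealer; origin at its foot
- spray: bystander: white bottle, diameter 56, 160 high; origin at its foot
- driver: bystander: screwdriver 150 long lying on the table in front of the mat; origin under its middle
- beaker: bystander: steel beaker, diameter 60, 70 high; origin at its foot
- jar: bystander: amber glass jar with a steel cap, diameter 66, 75 high, in front of the tray; origin at its foot
Mind the look-alikes: they are no part of the job. Leave any red or yellow look-alike of the pot1 alone. Leave any turquoise look-alike of the pot3 alone.

How it is judged:
On the way, in this order (a step that is already met when the one before it is completed fails the run):
1. the timer wheel is rolled down to zero (below 0.12 rad) (value of joint timer_wheel below 0.12 rad), for 0.2 s.
2. every pot stands upright on the floor of the tray (x of pot1 in the frame of tray between -0.075 and 0.075 m and y of pot1 in the frame of tray between -0.095 and 0.095 m and z of each of pot1, pot2, pot3, pot4 in the frame of tray below 0.009 m and angle between each of pot1, pot2, pot3, pot4's own z axis and vertical below 0.12 rad and x of pot2 in the frame of tray between -0.075 and 0.075 m and y of pot2 in the frame of tray between -0.095 and 0.095 m and x of pot3 in the frame of tray between -0.075 and 0.075 m and y of pot3 in the frame of tray between -0.095 and 0.095 m and x of pot4 in the frame of tray between -0.075 and 0.075 m and y of pot4 in the frame of tray between -0.095 and 0.095 m), for 0.2 s.
3. the four-pocket plate lies flat on the rubber mat (x of plate_four in the frame of mat between -0.135 and 0.135 m and y of plate_four in the frame of mat between -0.055 and 0.055 m and z of plate_four in the frame of mat below 0.008 m and angle between plate_four's own z axis and vertical below 0.06 rad), for 0.2 s.
4. the two-pocket plate is over the pins and flush on the bed, the timer wheel still at zero (below 0.2 rad) (horizontal distance between plate_two and bed below 0.004 m and z of plate_two in the frame of bed below 0.002 m and angle between plate_two's own z axis and vertical below 0.03 rad and angle between the x axis of plate_two and the x axis of sealer, either way round below 0.06 rad and value of joint timer_wheel below 0.2 rad), for 0.2 s.
At the end, for the whole second after the job is handed in: Timer wheel at 2.0 rad within 0.2; two-pocket plate over both pins, flush on the bed (4 mm sideways, 2 mm up); four-pocket plate flat on the mat, its centre at least 35 mm (x) and 20 mm (y) inside the mat's edges; every pot upright on the tray's floor; all at rest and released (all of step 2 and all of step 3 and value of joint timer_wheel between 1.8 and 2.2 rad and horizontal distance between plate_two and bed below 0.004 m and z of plate_two in the frame of bed below 0.002 m and angle between plate_two's own z axis and vertical below 0.03 rad and angle between the x axis of plate_two and the x axis of sealer, either way round below 0.06 rad and linear speed of each of pot1, pot2, pot3, pot4, plate_four, plate_two below 0.02 m/s and contact force between the fingers and anything else below 0.3 N); the robot touches nothing.
It fails at once if another thing on the table is pushed more than 30 mm (distance of any of lid_stack, weight, spray, driver, beaker, jar from where it was at the start of the episode above 0.03 m).
Of pot1, pot2, pot3, pot4 only 2 to 4 are there at a start; the rules pass over those that are not, and their reading is None.
At some moment in a run one of plate_two, plate_four, pot1, pot2, pot3, pot4 may be knocked a few centimetres aside while the robot is not near it.
It also fails if it takes over 208 s, if anything falls off the work surface, if the arm or the gripper's body presses on something with over 40 N, if the wrist force passes 120 N, or if a joint passes its speed limit or range.

ROBOT

A 7-joint arm with a two-finger parallel gripper is mounted at the origin on the work surface. World frame = base frame: x ahead of the robot, y to its left, z up, the work surface at z = 0. Lengths are in m, angles in rad, forces in N, time in s.
With the tool pointing down it reaches from about 0.4 to 0.875 m from the base axis. Payload 19.3 kg.
Tool frame: the origin (TCP) lies at the very end of the fingers, on their centre line; the grasp point (between the pads) lies 19 mm behind it; z points along the fingers, y is the direction in which the jaws open and shut (so a half turn about z gives the same grasp; the last joint's range is limited). The gripper opens to 85 mm and grips with 20 to 120 N. Pads are 22 mm wide; open, the fingers measure 114 mm over their backs; the gripper's body (76 mm by 85 mm) begins 54 mm behind the grasp point. The pads swing forward as they close: fully open they stand 13 mm farther back than shut.
Start: joints at [-1.295, 0.521, -0.036, 1.599, 0.021, 1.021, -0.113], TCP at [0.212, 0.588, 0.231] pointing down, gripper open.
Joint ranges: [-2.91, 2.91], [-0.3, 2.13], [-1.5, 1.42], [0.17, 2.43], [-1.26, 4.41], [0.16, 1.93], [-2.52, 2.52]. Speed limits (rad/s): [1.89, 1.89, 2.39, 2.39, 3.01, 3.01, 3.01].

INTERFACE

Orientations are given as [roll, pitch, yaw] about the fixed x, y, z axes, in that order (R = Rz(yaw) Ry(pitch) Rx(roll)).
In Python, from workcell import bot, grab_frame, calibration, workorder gives the robot as it stands.
- The arm moves only by the tool move_arm, never from a script. Its arguments are lists of equal length, an entry for each row: "jaw": the closure in counts, from 0 (fully open) to 255 (shut); "dp": the shift along the tool's x, y, z in units of 800 mm (1.0 is 800 mm), a list of three; "rotation": the turn, a rotation vector about the tool's x, y, z in units of pi rad (1.0 is pi rad), a list of three. In form: {"jaw": [jaw, ...], "dp": [[dx, dy, dz], ...], "rotation": [[rx, ry, rz], ...]}. A call has 1 to 10 rows; each row shifts and turns the commanded pose from where the row before left it, along the tool's axes as they then stand; what a row does not reach is not made up. A row lasts 1/8 s, in which the tool goes at most 62.5 mm and 10.7 degrees, less where a joint would pass 70% of its speed; a pose out of reach is approached as far as the arm can. A call with a number of a shift or a turn outside -1 to 1 is refused whole. A call with a gripper value outside its range is refused whole. The fingers move at their own pace and stop on an object; "squeeze" is the grip in N (left out, the last holds). Time passes only in rows, so rows that do not move let the fingers close. It gives the time, the measured TCP pose, the force and the opening at its end, in the units of the state.
- bot.observe(): the state, without advancing time (a new reading comes with each control period).
- grab_frame(name): name is "side" or "top" or "wrist"; returns the picture (420x560x3 uint8, blue, green, red); there is no depth.
- calibration(name): a dict with "camera_matrix" (3x3 intrinsics, pixels), "T" (4x4, takes a point from camera to world coordinates). Camera axes: x right, y down, z forward; pixel columns grow to the right and rows downward; lengths in m; the calibration is good to about 2 mm. A picture is of the moment at which its call begins: read the wrist's pose just before it. calibration takes no time and is no camera call; for the wrist camera it gives the pose at the moment of the call.
- workorder.job_done(): hands the job in, once; it reports no verdict.
The state is a dict: "clock": time; "qpos": joint angles; "qd": joint speeds; "joint_efforts": joint torques, N m; "position": TCP position; "tool_rot": TCP orientation; "force": force on the tool from outside, world axes, zero at the start; "moment": the same for the moment, N m; "grip_width": finger opening in m.
Only numpy, scipy, OpenCV 4.12 (cv2) and the standard library are available. Lean on these libraries where they do the work, as an engineer would, in place of code of your own. Each camera call takes 0.05 s, during which the arm holds its last target. There are 200 camera calls.

## Working session

There is one attempt and no reset: what is moved stays moved. The work goes in short steps, Python scripts to look and compute and a tool call to move; the robot and the scene stay as the last step left them, time stands still between calls to the robot, and variables do not carry over. Pictures are saved under pics/ and viewed, about 12 in all and at most 16, crops included, and the job is handed in when it is done.

Besides the shell and the picture viewer there is one more tool, called after ">>>" in YAML: its name, and indented under it one key for each argument. move_arm: Moves the arm, as the interface text tells. Shifts and turns lie within -1 to 1; 1 stands for 800 mm of shift or pi rad of turn. Its arguments: {"type":"object","properties":{"jaw":{"type":"array","items":{"type":"number"}},"dp":{"type":"array","items":{"type":"array","items":{"type":"number","minimum":-1,"maximum":1}}},"rotation":{"type":"array","items":{"type":"array","items":{"type":"number","minimum":-1,"maximum":1}}},"squeeze":{"type":"number"}},"required":["jaw","dp","rotation"]}

```bash
ls; mkdir -p pics; python3 - <<'E'
from workcell import bot, grab_frame, calibration
import cv2,numpy as np
s=bot.observe(); print(s)
for n in("top","side"):
    f=grab_frame(n); cv2.imwrite(f"pics/{n}0.png",f); c=calibration(n); print(n,np.round(c["camera_matrix"],1).tolist(),np.round(c["T"],4).tolist())
E
```

```text
pics
{'clock': 0.0, 'qpos': array([-1.29518642,  0.52198175, -0.03635251,  1.60001164,  0.02118796,
        1.02110098, -0.11278189]), 'qd': array([ 0.00086073,  0.00048703,  0.00104151, -0.00024758,  0.00061094,
        0.00058111, -0.00038237]), 'joint_efforts': array([ 1.10436758e-03, -9.27084875e+01,  1.98011287e+00, -3.69927871e+01,
        1.78329827e-02,  7.94697844e-03,  4.11960275e-05]), 'position': array([0.2117518 , 0.58767329, 0.23074425]), 'tool_rot': array([-3.14047679e+00,  5.75265391e-05,  2.79580646e+00]), 'force': array([ 0.19916499, -0.13456866,  0.47066142]), 'moment': array([ 0.02252691, -0.02941154,  0.02252922]), 'grip_width': 0.08556130946230867}
top [[433.7, 0.0, 283.1], [0.0, 433.7, 210.2], [0.0, 0.0, 1.0]] [[-0.0263, -0.9859, 0.1654, 0.2991], [-0.9997, 0.026, -0.004, 0.0281], [-0.0003, -0.1655, -0.9862, 1.2092], [0.0, 0.0, 0.0, 1.0]]
side [[508.0, 0.0, 281.5], [0.0, 508.0, 210.4], [0.0, 0.0, 1.0]] [[0.9174, -0.3006, 0.2608, 0.1788], [-0.3979, -0.6785, 0.6176, -0.7408], [-0.0087, -0.6703, -0.742, 0.9632], [0.0, 0.0, 0.0, 1.0]]
```

View pics/top0.png

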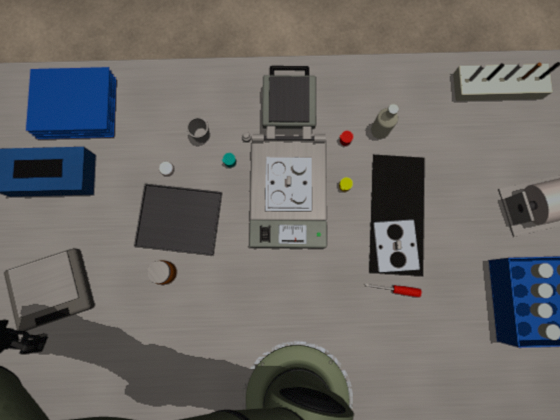

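View pics/side0.png

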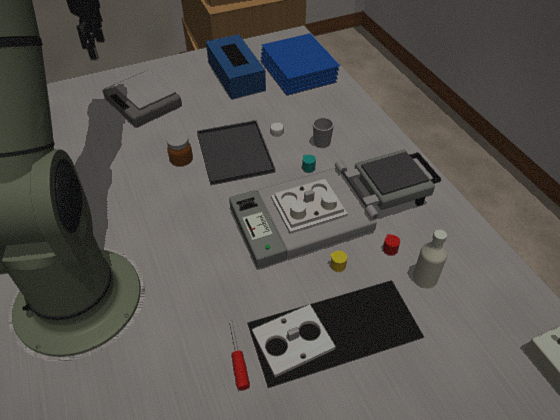

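The top view shows the sealer in the middle (about 289,185), the tray at (178,219), the mat at (397,215) with plate_two at (397,246), and red, yellow and turquoise pot look-alikes beside the sealer. I'll enlarge the sealer and mat.

```bash
cat > h.py <<'E'
import cv2,numpy as np
from workcell import bot,grab_frame,calibration
def ray(n,uv,z,c=None):
    c=c or calibration(n); T=np.array(c["T"]);K=np.array(c["camera_matrix"])
    d=T[:3,:3]@np.linalg.solve(K,[uv[0],uv[1],1.]);o=T[:3,3]
    return (o+d*(z-o[2])/d[2])[:2]
def proj(n,p,c=None):
    c=c or calibration(n); T=np.array(c["T"]);K=np.array(c["camera_matrix"])
    q=K@(T[:3,:3].T@(np.asarray(p)-T[:3,3])); return q[:2]/q[2]
E
python3 - <<'E'
import cv2
from h import *
f=cv2.imread("pics/top0.png")
a=cv2.resize(f[125:255,235:335],None,fx=4.6,fy=4.6,interpolation=cv2.INTER_CUBIC)
b=cv2.resize(f[145:285,360:430],None,fx=4.2,fy=4.2,interpolation=cv2.INTER_CUBIC)
b=b[:a.shape[0]]; a=a[:b.shape[0]]
import numpy as np
cv2.imwrite("pics/crop1.png",np.hstack([a,b]))
for k,uv,z in[("tray",(178,219),.016),("jar",(161,272),.075),("weight",(246,138),.034),("mat",(398,215),.004),("p2",(397,246),.016),("p4",(289,184),.066),("base",(299,385),0),("matTL",(373,155),.004),("matTR",(424,157),.004),("matBL",(370,274),.004),("matBR",(422,276),.004),
("trayTL",(146,184),.016),("trayTR",(222,193),.016),("trayBL",(134,246),.016),("trayBR",(213,254),.016),("driver",(393,290),.01),
("conBL",(249,247),.046),("conBR",(326,248),.046),("conTL",(250,221),.046),("conTR",(326,222),.046)]: print(k,np.round(ray("top",uv,z),3))
E
```

```text
tray [0.482 0.316]
jar [0.335 0.344]
weight [0.706 0.123]
mat [ 0.479 -0.3  ]
p2 [ 0.391 -0.287]
p4 [0.562 0.006]
base [ 0.032 -0.007]
matTL [ 0.656 -0.24 ]
matTR [ 0.646 -0.386]
matBL [ 0.317 -0.211]
matBR [ 0.308 -0.354]
trayTL [0.584 0.408]
trayTR [0.553 0.194]
trayBL [0.41  0.436]
trayBR [0.383 0.219]
driver [ 0.272 -0.27 ]
conBL [0.397 0.117]
conBR [ 0.388 -0.089]
conTL [0.467 0.114]
conTR [ 0.459 -0.092]
```

View pics/crop1.png

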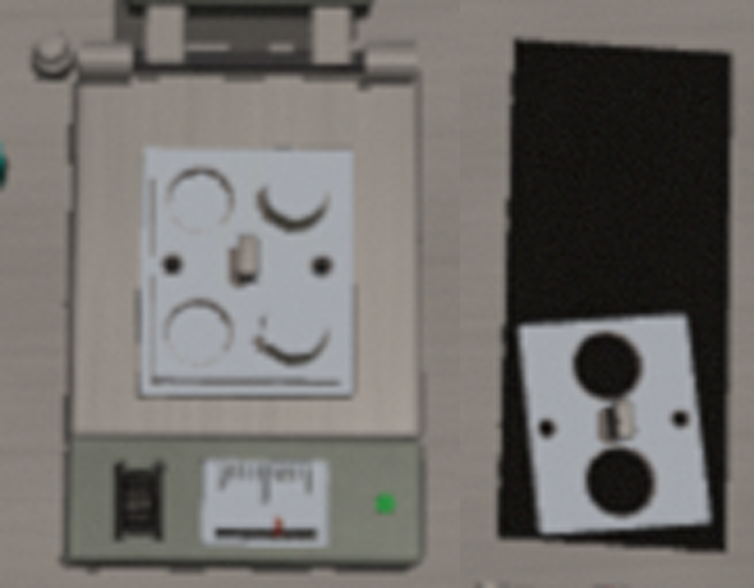

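```bash
cat >> h.py <<'E'
import json,sys
from scipy.spatial.transform import Rotation as Ro
def plan(wps,start=None):
    """wps: (x,y,z,yaw,jaw,step_mm) world targets, tool down (yaw None: keep); prints rows for move_arm"""
    s=bot.observe(); p=s["position"].copy(); R=Ro.from_euler("xyz",s["tool_rot"])
    if start is not None: p=np.array(start[:3]);R=Ro.from_euler("xyz",[np.pi,0,start[3]])
    yaw=R.as_euler("xyz")[2]; rows=[]
    for x,y,z,w,jaw,step in wps:
        if w is None: w=yaw
        tgt=np.array([x,y,z]); Rt=Ro.from_euler("xyz",[np.pi,0,w])
        n=max(1,int(np.ceil(max(np.linalg.norm(tgt-p)*1000/step,np.linalg.norm((R.inv()*Rt).as_rotvec())/.175)-1e-6)))
        for i in range(n,0,-1):
            d=np.round(R.inv().apply((tgt-p)/i)/.8,4); r=np.round((R.inv()*Rt).as_rotvec()/i/np.pi,4)
            rows.append((jaw,d.tolist(),r.tolist())); p=p+R.apply(d*.8); R=R*Ro.from_rotvec(r*np.pi)
        yaw=w
    for k in range(0,len(rows),10):
        b=rows[k:k+10]; print('"jaw":',[r[0] for r in b],'"dp":',json.dumps([r[1] for r in b]),'"rotation":',json.dumps([r[2] for r in b]))
E
python3 -c "
from h import *
plan([(.42,0.0,.38,1.53,0,58)])"
```

```text
"jaw": [0, 0, 0, 0, 0, 0, 0, 0, 0, 0] "dp": [[-0.0412, -0.0503, -0.0155], [-0.0462, -0.0456, -0.0155], [-0.0508, -0.0405, -0.0155], [-0.0548, -0.0349, -0.0155], [-0.0581, -0.029, -0.0155], [-0.0609, -0.0227, -0.0155], [-0.0629, -0.0162, -0.0155], [-0.0643, -0.0094, -0.0155], [-0.0649, -0.0026, -0.0155], [-0.0648, 0.0042, -0.0155]] "rotation": [[-0.0, 0.0, 0.0336], [-0.0, 0.0, 0.0336], [-0.0, 0.0, 0.0336], [-0.0, 0.0, 0.0336], [-0.0, 0.0, 0.0336], [-0.0, 0.0, 0.0336], [-0.0, 0.0, 0.0336], [-0.0, 0.0001, 0.0335], [-0.0, 0.0, 0.0336], [-0.0001, 0.0001, 0.0335]]
"jaw": [0, 0] "dp": [[-0.064, 0.011, -0.0155], [-0.0625, 0.0177, -0.0155]] "rotation": [[-0.0, 0.0, 0.0336], [-0.0001, 0.0001, 0.0335]]
```

>>> move_arm:
  jaw: [0,0,0,0,0,0,0,0,0,0]
  dp:
    - [-0.0412,-0.0503,-0.0155]
    - [-0.0462,-0.0456,-0.0155]
    - [-0.0508,-0.0405,-0.0155]
    - [-0.0548,-0.0349,-0.0155]
    - [-0.0581,-0.029,-0.0155]
    - [-0.0609,-0.0227,-0.0155]
    - [-0.0629,-0.0162,-0.0155]
    - [-0.0643,-0.0094,-0.0155]
    - [-0.0649,-0.0026,-0.0155]
    - [-0.0648,0.0042,-0.0155]
  rotation:
    - [0,0,0.0336]
    - [0,0,0.0336]
    - [0,0,0.0336]
    - [0,0,0.0336]
    - [0,0,0.0336]
    - [0,0,0.0336]
    - [0,0,0.0336]
    - [0,0,0.0336]
    - [0,0,0.0336]
    - [0,0,0.0336]

```text
clock: 1.35
position: [0.3855, 0.0964, 0.3557]
tool_rot: [3.142, -0.0, 1.737]
force: [1.1, 0.5, 0.5]
grip_width: 0.0852
```

>>> move_arm:
  jaw: [0,0,0,0]
  dp:
    - [-0.064,0.011,-0.0155]
    - [-0.0625,0.0177,-0.0155]
    - [0,0,0]
    - [0,0,0]
  rotation:
    - [0,0,0.0336]
    - [0,0,0.0336]
    - [0,0,0]
    - [0,0,0]

```text
clock: 1.85
position: [0.4197, 0.0005, 0.3798]
tool_rot: [-3.141, -0.0, 1.53]
force: [0.5, 0.8, -0.2]
grip_width: 0.0855
```

```bash
python3 - <<'E'
from h import *
s=bot.observe();print(s["clock"],s["position"],s["tool_rot"],s["qpos"])
c=calibration("wrist");f=grab_frame("wrist");cv2.imwrite("pics/w1.png",f);print(c)
json.dump({k:np.array(v).tolist() for k,v in c.items()},open("w1.json","w"))
E
```

```text
1.85 [0.41973381 0.00045618 0.37983129] [-3.14102453e+00 -2.45950748e-06  1.52957149e+00] [-0.67292941  0.02176977  0.54871024  1.89811492 -0.01216856  1.22548659
 -0.16142398]
{'camera_matrix': array([[320.67844638,   0.        , 276.22982677],
       [  0.        , 320.67844638, 211.43133735],
       [  0.        ,   0.        ,   1.        ]]), 'T': array([[ 9.99159046e-01, -3.88315034e-02, -1.31648920e-02,
         4.23145966e-01],
       [-4.09934321e-02, -9.52778829e-01, -3.00885430e-01,
         7.79861824e-02],
       [-8.59396726e-04,  3.01172073e-01, -9.53569423e-01,
         5.23341751e-01],
       [ 0.00000000e+00,  0.00000000e+00,  0.00000000e+00,
         1.00000000e+00]])}
```

View pics/w1.png

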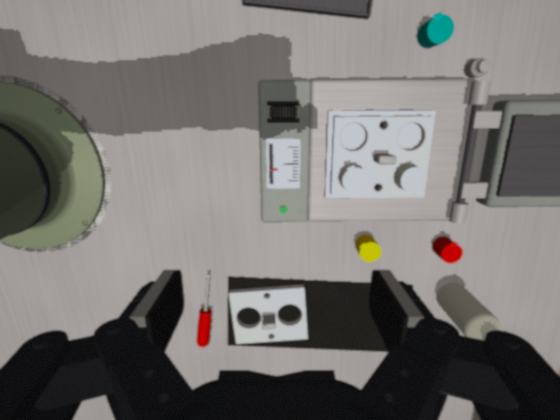

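The wrist view has the sealer at (365,150), with the plate at (380,155), the wheel at (283,112) and the pointer at (275,170). I can't tell yet which pockets are filled, so I'll zoom in.

```bash
python3 - <<'E'
from h import *
f=cv2.imread("pics/w1.png");a=cv2.resize(f[100:205,320:440],None,fx=4.5,fy=4.5,interpolation=cv2.INTER_CUBIC)
b=cv2.imread("pics/side0.png");b=cv2.resize(b[175:235,265:350],None,fx=4.5,fy=4.5,interpolation=cv2.INTER_CUBIC)[:, :260*1]
b2=cv2.imread("pics/side0.png");b=cv2.resize(b2[170:240,265:352],(260,210),interpolation=cv2.INTER_CUBIC)
C=np.zeros((a.shape[0],a.shape[1]+260,3),np.uint8);C[:,:a.shape[1]]=a;C[:210,a.shape[1]:]=b
cv2.imwrite("pics/crop2.png",cv2.convertScaleAbs(C,alpha=1.0))
E
```

```text
(no output)
```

View pics/crop2.png

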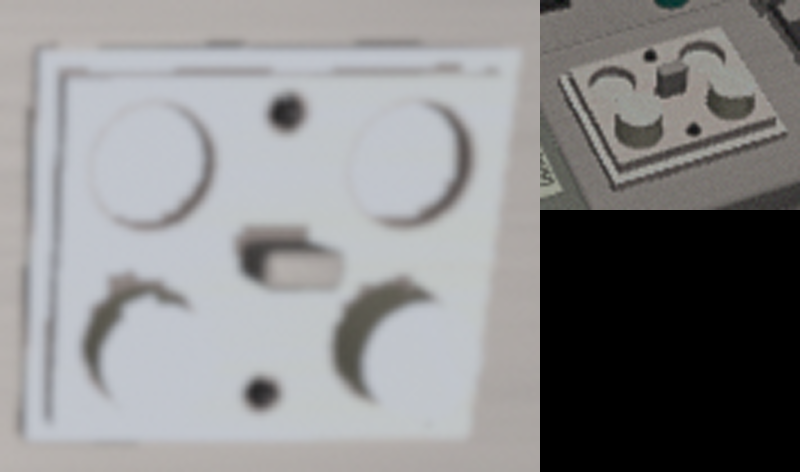

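```bash
cat >> h.py <<'E'
def blob(f,uv,r=7,thr=None):
    g=cv2.cvtColor(f,6).astype(float);u,v=map(int,np.round(uv));w=g[v-r:v+r+1,u-r:u+r+1]
    b=np.percentile(w,60);k=np.clip(b-25-w,0,None);yy,xx=np.mgrid[v-r:v+r+1,u-r:u+r+1]
    return np.array([(k*xx).sum(),(k*yy).sum()])/k.sum()
E
python3 - <<'E'
from h import *
W=json.load(open("w1.json"));w=cv2.imread("pics/w1.png");t=cv2.imread("pics/top0.png");S=cv2.imread("pics/side0.png")
for n,f,c,L,R,a,b in[("wrist",w,W,(383.3,124.6),(378,187),(267,295.5),(272,336)),("top",t,None,(272.3,182.3),(304.8,182.3),(378,246.7),(410,244.5))]:
    l=blob(f,L,5);r=blob(f,R,5);A=blob(f,a,4);B=blob(f,b,4)
    P=[ray(n,q,.07,c) for q in(l,r)];Q=[ray(n,q,.016,c) for q in(A,B)]
    for nm,(x,y) in(("pins",P),("p2",Q)):
        d=x-y;print(n,nm,np.round([x,y,(x+y)/2],4).tolist(),"len",np.linalg.norm(d).round(4),"yaw",np.arctan2(-d[0],d[1]).round(4))
g=lambda n,f,c,uv,z:ray(n,uv,z,c)
# wheel, scale in wrist
print("wheel w",ray("wrist",(283,112),.055,W),"top",ray("top",(265,234),.055))
h=cv2.cvtColor(w,cv2.COLOR_BGR2HSV)
m=((h[...,0]<10)|(h[...,0]>170))&(h[...,1]>90);m[:, :265]=0;m[:,300:]=0;m[:140]=0;m[195:]=0
ys,xs=np.nonzero(m);print("ptr",xs,ys)
E
```

```text
wrist pins [[0.5677, 0.0532], [0.5649, -0.0339], [0.5663, 0.0097]] len 0.0871 yaw -0.0325
wrist p2 [[0.392, -0.2399], [0.396, -0.3283], [0.394, -0.2841]] len 0.0885 yaw 0.0442
top pins [[0.5677, 0.0513], [0.5646, -0.036], [0.5661, 0.0077]] len 0.0874 yaw -0.0363
top p2 [[0.3897, -0.2301], [0.3948, -0.3289], [0.3922, -0.2795]] len 0.099 yaw 0.0515
wheel w [0.43207902 0.07515592] top [0.42948483 0.07347626]
ptr [271 272 270 271 272 273 274 275 270 271 272] [168 168 169 169 169 169 169 169 170 170 170]
```

```bash
python3 -c "
from h import *
plan([(.442,.0742,.10,1.537,255,55),(.442,.0742,.058,None,255,12)])"
```

```text
"jaw": [255, 255, 255, 255, 255, 255, 255, 255, 255, 255] "dp": [[0.0155, 0.0041, 0.0583], [0.0155, 0.0041, 0.0583], [0.0154, 0.0041, 0.0583], [0.0154, 0.0041, 0.0583], [0.0155, 0.0041, 0.0583], [0.0154, 0.0041, 0.0582], [0.0, 0.0, 0.0131], [0.0, 0.0, 0.0131], [0.0, 0.0, 0.0132], [0.0, 0.0, 0.0131]] "rotation": [[-0.0, 0.0, -0.0003], [-0.0, 0.0, -0.0004], [-0.0001, 0.0, -0.0003], [-0.0, 0.0, -0.0004], [-0.0001, 0.0, -0.0003], [-0.0, 0.0, -0.0004], [-0.0, 0.0, 0.0], [-0.0, 0.0, 0.0], [-0.0, 0.0, 0.0], [-0.0, 0.0, 0.0]]
```

>>> move_arm:
  jaw: [255,255,255,255,255,255,255,255,255,255]
  dp:
    - [0.0155,0.0041,0.0583]
    - [0.0155,0.0041,0.0583]
    - [0.0154,0.0041,0.0583]
    - [0.0154,0.0041,0.0583]
    - [0.0155,0.0041,0.0583]
    - [0.0154,0.0041,0.0582]
    - [0,0,0]
    - [0,0,0.013]
    - [0,0,0.013]
    - [0,0,0.013]
  rotation:
    - [0,0,-0.0003]
    - [0,0,-0.0004]
    - [0,0,-0.0003]
    - [0,0,-0.0004]
    - [0,0,-0.0003]
    - [0,0,-0.0004]
    - [0,0,0]
    - [0,0,0]
    - [0,0,0]
    - [0,0,0]

```text
clock: 3.15
position: [0.4429, 0.0735, 0.0694]
tool_rot: [3.14, -0.001, 1.536]
force: [-0.1, 0.5, -0.1]
grip_width: 0.0002
```

>>> move_arm:
  jaw: [255,255,255]
  dp:
    - [0,0,0.01]
    - [0,0,0]
    - [0,0,0]
  rotation:
    - [0,0,0]
    - [0,0,0]
    - [0,0,0]

```text
clock: 3.52
position: [0.4426, 0.0734, 0.0613]
tool_rot: [3.142, 0.0, 1.535]
force: [0.1, 0.1, 0.1]
grip_width: -0.0003
```

>>> move_arm:
  jaw: [255,255]
  dp:
    - [0,0,0.002]
    - [0,0,0]
  rotation:
    - [0,0,0]
    - [0,0,0]

```text
clock: 3.78
position: [0.4426, 0.0735, 0.0596]
tool_rot: [3.141, -0.0, 1.536]
force: [-0.5, -0.1, 0.5]
grip_width: -0.0002
```

>>> move_arm:
  jaw: [255,255]
  dp:
    - [0,0,0.0012]
    - [0,0,0]
  rotation:
    - [0,0,0]
    - [0,0,0]

```text
clock: 4.03
position: [0.4425, 0.0735, 0.0585]
tool_rot: [-3.141, 0.0, 1.536]
force: [-0.3, 1.0, -0.8]
grip_width: -0.0
```

>>> move_arm:
  jaw: [255,255]
  dp:
    - [0,0,0.0025]
    - [0,0,0]
  rotation:
    - [0,0,0]
    - [0,0,0]

```text
clock: 4.28
position: [0.4425, 0.0734, 0.0564]
tool_rot: [-3.141, 0.0, 1.536]
force: [0.1, -0.2, -0.2]
grip_width: 0.0001
```

>>> move_arm:
  jaw: [255,255]
  dp:
    - [0,0,0.0012]
    - [0,0,0]
  rotation:
    - [0,0,0]
    - [0,0,0]

```text
clock: 4.53
position: [0.4425, 0.0734, 0.0556]
tool_rot: [-3.141, 0.0, 1.536]
force: [0.3, 0.2, 0.3]
grip_width: -0.0
```

>>> move_arm:
  jaw: [255,255]
  dp:
    - [0,0,0.0006]
    - [0,0,0]
  rotation:
    - [0,0,0]
    - [0,0,0]

```text
clock: 4.78
position: [0.4426, 0.0735, 0.0551]
tool_rot: [3.142, 0.0, 1.536]
force: [0.5, 0.1, 0.4]
grip_width: -0.0001
```

>>> move_arm:
  jaw: [255,255]
  dp:
    - [0,0,0.0008]
    - [0,0,0]
  rotation:
    - [0,0,0]
    - [0,0,0]

```text
clock: 5.03
position: [0.4426, 0.0735, 0.0545]
tool_rot: [3.141, -0.0, 1.536]
force: [-0.4, -0.0, 1.8]
grip_width: 0.0003
```

>>> move_arm:
  jaw: [255,255]
  dp:
    - [0,0,0.0006]
    - [0,0,0]
  rotation:
    - [0,0,0]
    - [0,0,0]

```text
clock: 5.28
position: [0.443, 0.0735, 0.0542]
tool_rot: [3.141, -0.0, 1.536]
force: [0.5, -0.6, 6.3]
grip_width: -0.0002
```

>>> move_arm:
  jaw: [255,255]
  dp:
    - [0,-0.004,0]
    - [0,-0.004,0]
  rotation:
    - [0,0,0]
    - [0,0,0]

```text
clock: 5.52
position: [0.4374, 0.0737, 0.0547]
tool_rot: [3.139, -0.001, 1.535]
force: [1.5, -0.8, 18.7]
grip_width: -0.0001
```

>>> move_arm:
  jaw: [255,255]
  dp:
    - [0,-0.005,0]
    - [0,-0.005,0]
  rotation:
    - [0,0,0]
    - [0,0,0]

```text
clock: 5.78
position: [0.4292, 0.074, 0.0547]
tool_rot: [3.139, -0.001, 1.535]
force: [0.3, -1.5, 17.9]
grip_width: -0.0002
```

>>> move_arm:
  jaw: [255,255,255]
  dp:
    - [0,-0.005,0]
    - [0,-0.004,0]
    - [0,0,0]
  rotation:
    - [0,0,0]
    - [0,0,0]
    - [0,0,0]

```text
clock: 6.15
position: [0.4208, 0.0742, 0.0542]
tool_rot: [3.142, -0.0, 1.536]
force: [-1.5, -0.5, 7.6]
grip_width: 0.0002
```

```bash
cat >> h.py <<'E'
def pointer(tag,view=False):
    c=calibration("wrist");s=bot.observe();f=grab_frame("wrist");cv2.imwrite(f"pics/{tag}.png",f)
    h=cv2.cvtColor(f,cv2.COLOR_BGR2HSV)
    o=np.array([.566,.0085]);yw=-.035;Rz=np.array([[np.cos(yw),-np.sin(yw)],[np.sin(yw),np.cos(yw)]])
    m=(((h[...,0]<10)|(h[...,0]>170))&(h[...,1]>80)).astype(np.uint8)
    ys,xs=np.nonzero(m); 
    P=np.array([(ray("wrist",(x,y),.047,c)-o)@Rz for x,y in zip(xs,ys)]) if len(xs) else np.zeros((0,2))
    k=(P[:,0]>-.175)&(P[:,0]<-.095)&(abs(P[:,1])<.06) if len(P) else []
    if np.any(k): print("pointer sealer xy",P[k].mean(0).round(4),"n",sum(k),"uv",xs[k].mean().round(1),ys[k].mean().round(1))
    # white scale plate extent
    w=(h[...,2]>150)&(h[...,1]<40);ys,xs=np.nonzero(w)
    P=np.array([(ray("wrist",(x,y),.047,c)-o)@Rz for x,y in zip(xs[::1],ys[::1])])
    k=(P[:,0]>-.17)&(P[:,0]<-.1)&(abs(P[:,1])<.06)
    if k.any(): print("plate",np.percentile(P[k],[1,50,99],axis=0).round(4).tolist())
    print("corner uv of scale",[proj("wrist",np.r_[o+Rz@np.array(q),.047],c).round(0).tolist() for q in((-.165,.05),(-.105,.05),(-.165,-.03),(-.105,-.03))])
E
python3 -c "
from h import *
pointer('p1')"
```

```text
pointer sealer xy [-0.1481 -0.0101] n 32 uv 274.8 374.9
plate [[-0.1672, -0.0079], [-0.1129, 0.0423], [-0.1003, 0.0591]]
corner uv of scale [[243.0, 284.0], [356.0, 284.0], [247.0, 401.0], [346.0, 401.0]]
```

```bash
python3 - <<'E'
from h import *
W=json.load(open("w1.json"));o=np.array([.566,.0085]);yw=-.035;Rz=np.array([[np.cos(yw),-np.sin(yw)],[np.sin(yw),np.cos(yw)]])
f=cv2.imread("pics/w1.png");h=cv2.cvtColor(f,40);m=((h[...,0]<10)|(h[...,0]>170))&(h[...,1]>80);m[:, :265]=0;m[:,300:]=0;m[:140]=0;m[195:]=0
ys,xs=np.nonzero(m);print((ray("wrist",(xs.mean(),ys.mean()),.047,W)-o)@Rz)
f=cv2.imread("pics/p1.png");cv2.imwrite("pics/p1c.png",cv2.resize(f[270:420,230:370],None,fx=4,fy=4,interpolation=cv2.INTER_CUBIC))
E
```

```text
[-0.15275965 -0.01974613]
```

View pics/p1c.png

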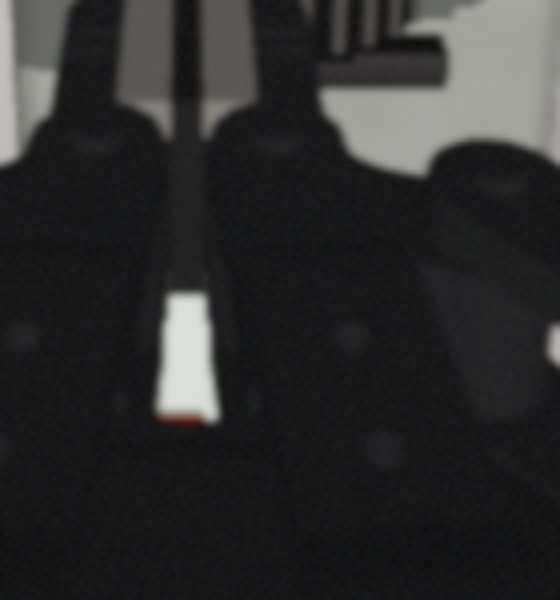

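>>> move_arm:
  jaw: [255,255,255,255,255,255,255,255,255,255]
  dp:
    - [0,0,-0.01]
    - [0,0.014,0]
    - [0,0.014,0]
    - [0,0,0.0095]
    - [0,0,0]
    - [0,-0.005,0]
    - [0,-0.006,0]
    - [0,-0.006,0]
    - [0,-0.006,0]
    - [0,-0.005,0]
  rotation:
    - [0,0,0]
    - [0,0,0]
    - [0,0,0]
    - [0,0,0]
    - [0,0,0]
    - [0,0,0]
    - [0,0,0]
    - [0,0,0]
    - [0,0,0]
    - [0,0,0]

```text
clock: 7.45
position: [0.4209, 0.0742, 0.0543]
tool_rot: [3.141, -0.0, 1.535]
force: [-0.0, 1.1, 5.2]
grip_width: -0.0002
```

>>> move_arm:
  jaw: [255,255,255,255,255,255,255,255,255,255]
  dp:
    - [0,0,-0.01]
    - [0,0.014,0]
    - [0,0.014,0]
    - [0,0,0.01]
    - [0,0,0]
    - [0,-0.005,0]
    - [0,-0.006,0]
    - [0,-0.006,0]
    - [0,-0.006,0]
    - [0,-0.005,0]
  rotation:
    - [0,0,0]
    - [0,0,0]
    - [0,0,0]
    - [0,0,0]
    - [0,0,0]
    - [0,0,0]
    - [0,0,0]
    - [0,0,0]
    - [0,0,0]
    - [0,0,0]

```text
clock: 8.7
position: [0.422, 0.0743, 0.0545]
tool_rot: [3.139, -0.0, 1.535]
force: [3.7, -0.2, 6.6]
grip_width: -0.0002
```

>>> move_arm:
  jaw: [255,255,255,255,255,255,255,255,255,255]
  dp:
    - [0,0,-0.01]
    - [0,0.014,0]
    - [0,0.014,0]
    - [0,0,0.01]
    - [0,0,0]
    - [0,-0.005,0]
    - [0,-0.006,0]
    - [0,-0.006,0]
    - [0,-0.006,0]
    - [0,-0.005,0]
  rotation:
    - [0,0,0]
    - [0,0,0]
    - [0,0,0]
    - [0,0,0]
    - [0,0,0]
    - [0,0,0]
    - [0,0,0]
    - [0,0,0]
    - [0,0,0]
    - [0,0,0]

```text
clock: 9.95
position: [0.4224, 0.0743, 0.0545]
tool_rot: [3.138, -0.0, 1.535]
force: [3.3, -0.3, 8.4]
grip_width: 0.0003
```

```bash
python3 -c "
from h import *
f=grab_frame('top');cv2.imwrite('pics/t1.png',f);c=calibration('top')
h=cv2.cvtColor(f,40);m=((h[...,0]<10)|(h[...,0]>170))&(h[...,1]>80);m[:225]=0;m[250:]=0;m[:,:255]=0;m[:,:255]=0;m[:,330:]=0
print(np.nonzero(m))
print(bot.observe()['position'])"
```

```text
(array([], dtype=int64), array([], dtype=int64))
[0.42129363 0.07424871 0.05433406]
```

```bash
python3 -c "
from h import *
plan([(.422,.0743,.10,1.536,255,25),(.44,0,.33,1.536,60,58)])"
```

```text
"jaw": [255, 255, 60, 60, 60, 60, 60] "dp": [[0.0001, 0.0005, -0.0285], [0.0, 0.0005, -0.0286], [-0.0184, 0.0051, -0.0575], [-0.0184, 0.0051, -0.0575], [-0.0184, 0.0052, -0.0575], [-0.0184, 0.0051, -0.0575], [-0.0184, 0.0052, -0.0575]] "rotation": [[0.0002, -0.0, -0.0001], [0.0003, -0.0001, -0.0001], [-0.0, 0.0, 0.0], [-0.0, 0.0, 0.0], [-0.0, 0.0, 0.0], [-0.0, 0.0, 0.0], [-0.0, 0.0, 0.0]]
```

>>> move_arm:
  jaw: [255,255,60,60,60,60,60,60,60]
  dp:
    - [0.0001,0.0005,-0.0285]
    - [0,0.0005,-0.0286]
    - [-0.0184,0.0051,-0.0575]
    - [-0.0184,0.0051,-0.0575]
    - [-0.0184,0.0052,-0.0575]
    - [-0.0184,0.0051,-0.0575]
    - [-0.0184,0.0052,-0.0575]
    - [0,0,0]
    - [0,0,0]
  rotation:
    - [0.0002,0,0]
    - [0.0003,0,0]
    - [0,0,0]
    - [0,0,0]
    - [0,0,0]
    - [0,0,0]
    - [0,0,0]
    - [0,0,0]
    - [0,0,0]

```text
clock: 11.12
position: [0.4397, 0.0003, 0.3292]
tool_rot: [-3.139, 0.0, 1.536]
force: [-0.3, 0.1, -0.4]
grip_width: 0.0655
```

```bash
python3 -c "
from h import *
c=calibration('wrist');json.dump({k:np.array(v).tolist() for k,v in c.items()},open('w2.json','w'))
pointer('w2')
f=cv2.imread('pics/w2.png');o=np.array([.566,.0085])
u,v=proj('wrist',[.43,.03,.047],c).astype(int);print(u,v)
a=cv2.resize(f[max(v-50,0):v+50,u-40:u+40],None,fx=5.6,fy=5.6,interpolation=cv2.INTER_CUBIC)
cv2.imwrite('pics/w2c.png',a)"
```

```text
pointer sealer xy [-0.1532  0.0131] n 15 uv 256.1 151.5
plate [[-0.1633, -0.0587], [-0.1309, -0.0168], [-0.1031, 0.0228]]
corner uv of scale [[246.0, 122.0], [293.0, 122.0], [248.0, 184.0], [292.0, 184.0]]
268 148
```

View pics/w2c.png

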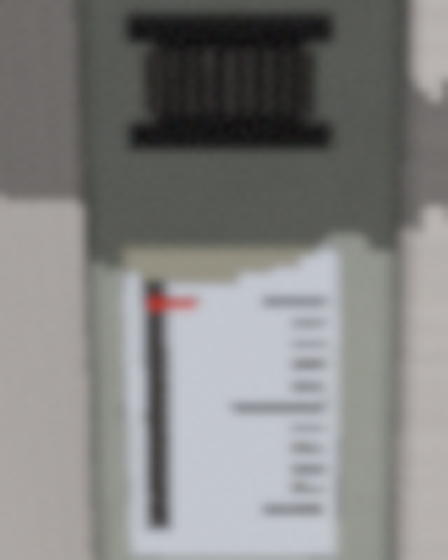

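The pointer (crop 165,302) stands at the first mark, so the wheel is at zero. The long middle mark is at crop row 407. Next are the pots.

```bash
python3 -c "
from h import *
w=cv2.imread('pics/w2.png');W=json.load(open('w2.json'))
P=[]
for q in((.5677,.0523,.07),(.5647,-.035,.07)):
    uv=proj('wrist',q,W);b=blob(w,uv,5);P.append(ray('wrist',b,.07,W));print(uv,b,P[-1])
print(np.mean(P,0))
print('A');plan([(.605,-.0206,.13,1.536,106,58),(.605,-.0206,.069,None,106,21)])
print('B');plan([(.605,-.0206,.16,None,180,40),(.49,.26,.12,None,180,58),(.49,.26,.0205,None,180,25)],(.605,-.0206,.069,1.536))
print('C');plan([(.49,.26,.12,None,106,50),(.525,-.0178,.13,None,106,58),(.525,-.0178,.069,None,106,21)],(.49,.26,.0205,1.536))
print('D');plan([(.525,-.0178,.16,None,180,40),(.49,.355,.12,None,180,58),(.49,.355,.0205,None,180,25)],(.525,-.0178,.069,1.536))
"
```

```text
[380.45812013 128.42565574] [380.45857643 127.5344224 ] [0.56763418 0.05335286]
[373.88445874 197.82893585] [374.09689399 196.88858879] [ 0.56490313 -0.03374392]
[0.56626866 0.00980447]
A
"jaw": [106, 106, 106, 106, 106, 106, 106, 106] "dp": [[-0.0038, 0.0417, 0.0496], [-0.0038, 0.0416, 0.0496], [-0.0038, 0.0416, 0.0497], [-0.0037, 0.0416, 0.0497], [-0.0038, 0.0416, 0.0497], [0.0, -0.0, 0.0254], [0.0, -0.0, 0.0254], [0.0, -0.0, 0.0254]] "rotation": [[-0.0002, 0.0, 0.0], [-0.0002, 0.0, 0.0], [-0.0002, 0.0, 0.0], [-0.0002, 0.0001, 0.0], [-0.0002, 0.0, 0.0], [-0.0, 0.0, 0.0], [-0.0, 0.0, 0.0], [-0.0, 0.0, 0.0]]
B
"jaw": [180, 180, 180, 180, 180, 180, 180, 180, 180, 180] "dp": [[0.0, 0.0, -0.0379], [0.0, 0.0, -0.0379], [0.0, 0.0, -0.038], [0.0576, -0.026, 0.0083], [0.0576, -0.026, 0.0084], [0.0576, -0.026, 0.0083], [0.0576, -0.026, 0.0083], [0.0576, -0.0259, 0.0084], [0.0575, -0.026, 0.0083], [0.0, 0.0, 0.0311]] "rotation": [[0.0, 0.0, 0.0], [0.0, 0.0, 0.0], [0.0, 0.0, 0.0], [0.0, 0.0, 0.0], [0.0, 0.0, 0.0], [0.0, 0.0, 0.0], [0.0, 0.0, 0.0], [0.0, 0.0, 0.0], [0.0, 0.0, 0.0], [0.0, 0.0, 0
[... 657 characters left out ...]
jaw": [180, 180, 180, 180, 180, 180, 180, 180, 180, 180] "dp": [[0.0, 0.0, -0.0379], [0.0, 0.0, -0.0379], [0.0, 0.0, -0.038], [0.0663, -0.0086, 0.0072], [0.0663, -0.0086, 0.0071], [0.0663, -0.0085, 0.0072], [0.0663, -0.0086, 0.0071], [0.0663, -0.0085, 0.0072], [0.0663, -0.0086, 0.0071], [0.0664, -0.0085, 0.0072]] "rotation": [[0.0, 0.0, 0.0], [0.0, 0.0, 0.0], [0.0, 0.0, 0.0], [0.0, 0.0, 0.0], [0.0, 0.0, 0.0], [0.0, 0.0, 0.0], [0.0, 0.0, 0.0], [0.0, 0.0, 0.0], [0.0, 0.0, 0.0], [0.0, 0.0, 0.0]]
"jaw": [180, 180, 180, 180] "dp": [[-0.0, -0.0, 0.0311], [-0.0, -0.0, 0.0311], [-0.0, -0.0, 0.0311], [-0.0, -0.0, 0.031]] "rotation": [[0.0, 0.0, 0.0], [0.0, 0.0, 0.0], [0.0, 0.0, 0.0], [0.0, 0.0, 0.0]]
```

>>> move_arm:
  jaw: [106,106,106,106,106,106,106,106,106,106]
  dp:
    - [-0.0038,0.0417,0.0496]
    - [-0.0038,0.0416,0.0496]
    - [-0.0038,0.0416,0.0497]
    - [-0.0037,0.0416,0.0497]
    - [-0.0038,0.0416,0.0497]
    - [0,0,0]
    - [0,0,0.0254]
    - [0,0,0.0254]
    - [0,0,0.0254]
    - [0,0,0]
  rotation:
    - [-0.0002,0,0]
    - [-0.0002,0,0]
    - [-0.0002,0,0]
    - [-0.0002,0,0]
    - [-0.0002,0,0]
    - [0,0,0]
    - [0,0,0]
    - [0,0,0]
    - [0,0,0]
    - [0,0,0]
  squeeze: 25

```text
clock: 12.42
position: [0.6049, -0.0209, 0.069]
tool_rot: [-3.141, 0.0, 1.536]
force: [-0.9, -0.1, -0.0]
grip_width: 0.05
```

>>> move_arm:
  jaw: [255,255,255,255]
  dp:
    - [0,0,0]
    - [0,0,0]
    - [0,0,0]
    - [0,0,0]
  rotation:
    - [0,0,0]
    - [0,0,0]
    - [0,0,0]
    - [0,0,0]

```text
clock: 12.92
position: [0.6063, -0.021, 0.0709]
tool_rot: [3.139, -0.0, 1.536]
force: [-0.7, 1.0, 5.7]
grip_width: 0.0351
```

```bash
python3 -c "
from h import *
s=bot.observe();print(s['position'],s['tool_rot'],s['force'],s['grip_width'])"
```

```text
[ 0.60625374 -0.02095197  0.07089687] [ 3.13928099e+00 -1.57782818e-04  1.53567817e+00] [-0.67819201  0.98699839  5.66792195] 0.035094505813975274
```

>>> move_arm:
  jaw: [255,255,255,255,255,255,255,255,255,255]
  dp:
    - [0,0,-0.02]
    - [0,0,-0.044]
    - [0,0,-0.05]
    - [0.0576,-0.026,0.0083]
    - [0.0576,-0.026,0.0084]
    - [0.0576,-0.026,0.0083]
    - [0.0576,-0.026,0.0083]
    - [0.0576,-0.0259,0.0084]
    - [0.0575,-0.026,0.0083]
    - [0,0,0]
  rotation:
    - [0,0,0]
    - [0,0,0]
    - [0,0,0]
    - [0,0,0]
    - [0,0,0]
    - [0,0,0]
    - [0,0,0]
    - [0,0,0]
    - [0,0,0]
    - [0,0,0]

```text
clock: 14.18
position: [0.489, 0.2635, 0.1216]
tool_rot: [3.141, -0.001, 1.542]
force: [-0.8, -0.7, 0.0]
grip_width: 0.0351
```

```bash
python3 -c "
from h import *
s=bot.observe();print(s['position'],s['grip_width'])
f=grab_frame('top');cv2.imwrite('pics/t2.png',f)
g=grab_frame('side');cv2.imwrite('pics/s2.png',np.hstack([f[:, 100:400],g[50:,150:400][:370].repeat(1,0) if 0 else cv2.copyMakeBorder(g[50:350,120:420],0,120,0,0,0)]))
plan([(.49,.26,.0225,None,255,25)])"
```

```text
[0.48903178 0.2635359  0.12158468] 0.03510054771684389
"jaw": [255, 255, 255, 255] "dp": [[0.0001, -0.0004, 0.0311], [0.0001, -0.0004, 0.0311], [0.0001, -0.0003, 0.0312], [0.0001, -0.0003, 0.0311]] "rotation": [[0.0002, -0.0, -0.0], [0.0001, -0.0, -0.0], [0.0002, -0.0, -0.0], [0.0001, -0.0, -0.0]]
```

View pics/s2.png

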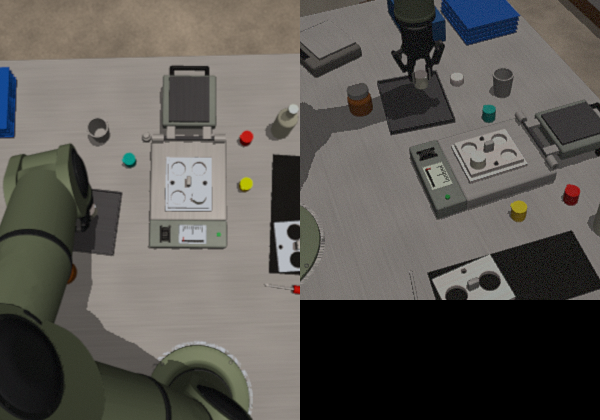

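The pot is in the gripper above the tray, and the second pot is still in the near right-hand pocket. I'll lower this one and release it.

>>> move_arm:
  jaw: [255,255,255,255,255,255]
  dp:
    - [0,0,0.0311]
    - [0,0,0.0311]
    - [0,0,0.0311]
    - [0,0,0.0295]
    - [0,0,0.0012]
    - [0,0,0]
  rotation:
    - [0,0,0]
    - [0,0,0]
    - [0,0,0]
    - [0,0,0]
    - [0,0,0]
    - [0,0,0]

```text
clock: 15.02
position: [0.4918, 0.259, 0.0232]
tool_rot: [3.139, -0.0, 1.534]
force: [-1.2, 0.4, -0.3]
grip_width: 0.0351
```

>>> move_arm:
  jaw: [255,255]
  dp:
    - [0,0,0.001]
    - [0,0,0]
  rotation:
    - [0,0,0]
    - [0,0,0]

```text
clock: 15.28
position: [0.4913, 0.2598, 0.022]
tool_rot: [3.139, -0.0, 1.536]
force: [0.3, -0.6, -0.0]
grip_width: 0.0352
```

>>> move_arm:
  jaw: [255,255]
  dp:
    - [0,0,0.0012]
    - [0,0,0]
  rotation:
    - [0,0,0]
    - [0,0,0]

```text
clock: 15.52
position: [0.4911, 0.2596, 0.0205]
tool_rot: [3.14, 0.0, 1.536]
force: [-0.5, -0.6, -1.2]
grip_width: 0.0351
```

>>> move_arm:
  jaw: [255,255]
  dp:
    - [0,0,0.001]
    - [0,0,0]
  rotation:
    - [0,0,0]
    - [0,0,0]

```text
clock: 15.78
position: [0.4912, 0.2597, 0.0203]
tool_rot: [3.14, -0.001, 1.536]
force: [-2.8, -1.8, 15.1]
grip_width: 0.0349
```

>>> move_arm:
  jaw: [255,106,106,106,106,106,106,106]
  dp:
    - [0,0,-0.0008]
    - [0,0,0]
    - [0,0,0]
    - [0,0,-0.06]
    - [0,0,-0.065]
    - [-0.0691,0.0112,-0.0025]
    - [-0.0691,0.0112,-0.0025]
    - [-0.0691,0.0111,-0.0025]
  rotation:
    - [0,0,0]
    - [0,0,0]
    - [0,0,0]
    - [0,0,0]
    - [0,0,0]
    - [0,0,0]
    - [0,0,0]
    - [0,0,0]

```text
clock: 16.77
position: [0.5119, 0.0915, 0.1265]
tool_rot: [3.14, -0.0, 1.536]
force: [1.1, 0.6, -0.1]
grip_width: 0.05
```

>>> move_arm:
  jaw: [106,106,106,106]
  dp:
    - [-0.0691,0.0112,-0.0025]
    - [-0.0691,0.0111,-0.0025]
    - [0,0,0]
    - [0,0,0]
  rotation:
    - [0,0,0]
    - [0,0,0]
    - [0,0,0]
    - [0,0,0]

```text
clock: 17.27
position: [0.5257, -0.0179, 0.1302]
tool_rot: [3.14, -0.0, 1.535]
force: [0.4, 0.1, -1.0]
grip_width: 0.0502
```

```bash
python3 -c "
from h import *
plan([(.525,-.0185,.0715,1.536,106,22)])
f=grab_frame('top');cv2.imwrite('pics/t3.png',f)
h=cv2.cvtColor(f,40);m=((h[...,2]>130)&(h[...,1]<60)).astype(np.uint8);m[:192]=0;m[250:]=0;m[:,:145]=0;m[:,212:]=0
n,l,st,ce=cv2.connectedComponentsWithStats(m);print(st[1:],ce[1:],[ray('top',q,.04) for q in ce[1:]])
"
```

```text
"jaw": [106, 106, 106] "dp": [[-0.0003, -0.0003, 0.0245], [-0.0002, -0.0003, 0.0245], [-0.0003, -0.0004, 0.0244]] "rotation": [[0.0001, -0.0, -0.0001], [0.0002, -0.0, -0.0001], [0.0001, -0.0001, -0.0]]
[[190 208  15  13 145]
 [145 249   7   1   7]] [[196.94482759 213.93793103]
 [148.         249.        ]] [array([0.49109973, 0.25873625]), array([0.39889766, 0.3899208 ])]
```

>>> move_arm:
  jaw: [106,106,106,106,255,255,255,255]
  dp:
    - [0,0,0.0245]
    - [0,0,0.0245]
    - [0,0,0.0245]
    - [0,0,0]
    - [0,0,0]
    - [0,0,0]
    - [0,0,0]
    - [0,0,0]
  rotation:
    - [0,0,0]
    - [0,0,0]
    - [0,0,0]
    - [0,0,0]
    - [0,0,0]
    - [0,0,0]
    - [0,0,0]
    - [0,0,0]

```text
clock: 18.32
position: [0.5263, -0.0179, 0.0722]
tool_rot: [3.139, -0.0, 1.536]
force: [-1.5, 2.0, 7.9]
grip_width: 0.0349
```

>>> move_arm:
  jaw: [255,255,255,255,255,255,255,255,255,255]
  dp:
    - [0,0,-0.02]
    - [0,0,-0.044]
    - [0,0,-0.05]
    - [0.0646,-0.0086,0.0072]
    - [0.0646,-0.0086,0.0071]
    - [0.0646,-0.0085,0.0072]
    - [0.0646,-0.0086,0.0071]
    - [0.0646,-0.0085,0.0072]
    - [0.0646,-0.0086,0.0071]
    - [0.0646,-0.0085,0.0072]
  rotation:
    - [0,0,0]
    - [0,0,0]
    - [0,0,0]
    - [0,0,0]
    - [0,0,0]
    - [0,0,0]
    - [0,0,0]
    - [0,0,0]
    - [0,0,0]
    - [0,0,0]

```text
clock: 19.58
position: [0.4905, 0.3468, 0.1237]
tool_rot: [3.139, -0.0, 1.536]
force: [1.5, -0.0, 0.5]
grip_width: 0.035
```

>>> move_arm:
  jaw: [255,255]
  dp:
    - [0,0,0]
    - [0,0,0]
  rotation:
    - [0,0,0]
    - [0,0,0]

```text
clock: 19.82
position: [0.4908, 0.3446, 0.1233]
tool_rot: [3.14, 0.0, 1.536]
force: [0.0, -0.0, -0.5]
grip_width: 0.0349
```

```bash
python3 -c "
from h import *
plan([(.488,.34,.0225,1.536,255,25)])"
```

```text
"jaw": [255, 255, 255, 255, 255] "dp": [[-0.0012, -0.0007, 0.0252], [-0.0012, -0.0007, 0.0252], [-0.0011, -0.0007, 0.0252], [-0.0012, -0.0007, 0.0252], [-0.0011, -0.0006, 0.0252]] "rotation": [[0.0001, 0.0, -0.0], [0.0001, 0.0, -0.0], [0.0002, 0.0, -0.0], [0.0001, 0.0001, -0.0001], [0.0002, 0.0, -0.0]]
```

>>> move_arm:
  jaw: [255,255,255,255,255,255]
  dp:
    - [-0.0012,-0.0007,0.0252]
    - [-0.0012,-0.0007,0.0252]
    - [-0.0011,-0.0007,0.0252]
    - [-0.0012,-0.0007,0.0252]
    - [-0.0011,-0.0006,0.0245]
    - [0,0,0]
  rotation:
    - [0,0,0]
    - [0,0,0]
    - [0,0,0]
    - [0,0,0]
    - [0,0,0]
    - [0,0,0]

```text
clock: 20.58
position: [0.4879, 0.3398, 0.0212]
tool_rot: [3.141, 0.001, 1.535]
force: [-0.2, -0.2, 0.0]
grip_width: 0.0348
```

>>> move_arm:
  jaw: [255,255]
  dp:
    - [0,0,0.001]
    - [0,0,0]
  rotation:
    - [0,0,0]
    - [0,0,0]

```text
clock: 20.82
position: [0.488, 0.3406, 0.0218]
tool_rot: [3.14, -0.0, 1.536]
force: [-0.1, -0.2, -0.4]
grip_width: 0.0351
```

>>> move_arm:
  jaw: [255,255]
  dp:
    - [0,0,0.0008]
    - [0,0,0]
  rotation:
    - [0,0,0]
    - [0,0,0]

```text
clock: 21.08
position: [0.488, 0.3406, 0.021]
tool_rot: [3.14, -0.0, 1.536]
force: [-0.9, 0.2, -0.9]
grip_width: 0.0347
```

>>> move_arm:
  jaw: [255,255]
  dp:
    - [0,0,0.0008]
    - [0,0,0]
  rotation:
    - [0,0,0]
    - [0,0,0]

```text
clock: 21.32
position: [0.4879, 0.3405, 0.0203]
tool_rot: [3.14, 0.0, 1.536]
force: [0.5, -0.2, -0.7]
grip_width: 0.0353
```

>>> move_arm:
  jaw: [255,255]
  dp:
    - [0,0,0.0007]
    - [0,0,0]
  rotation:
    - [0,0,0]
    - [0,0,0]

```text
clock: 21.58
position: [0.488, 0.3406, 0.0199]
tool_rot: [3.14, -0.0, 1.536]
force: [-1.4, -0.6, 5.2]
grip_width: 0.0348
```

>>> move_arm:
  jaw: [255,106,106,106,106,106,106,106]
  dp:
    - [0,0,-0.0005]
    - [0,0,0]
    - [0,0,0]
    - [0,0,-0.06]
    - [0,0,-0.06]
    - [0,0,-0.04]
    - [0,0,0]
    - [0,0,0]
  rotation:
    - [0,0,0]
    - [0,0,0]
    - [0,0,0]
    - [0,0,0]
    - [0,0,0]
    - [0,0,0]
    - [0,0,0]
    - [0,0,0]

```text
clock: 22.58
position: [0.4874, 0.3405, 0.1475]
tool_rot: [3.141, 0.0, 1.536]
force: [-0.2, -0.1, -1.1]
grip_width: 0.0498
```

```bash
python3 -c "
from h import *
plan([(.5662,.0095,.22,1.536+1.571,148,55),(.5662,.0095,.13,None,148,45)])
"
```

```text
"jaw": [148, 148, 148, 148, 148, 148, 148, 148, 148, 148] "dp": [[-0.0456, 0.0126, -0.01], [-0.047, 0.0044, -0.01], [-0.0471, -0.0038, -0.0101], [-0.0457, -0.0119, -0.01], [-0.043, -0.0197, -0.0101], [-0.0389, -0.0268, -0.0101], [-0.0336, -0.0332, -0.0101], [-0.0274, -0.0385, -0.01], [-0.0202, -0.0427, -0.0101], [0.0, -0.0, 0.0375]] "rotation": [[0.0, 0.0, -0.0556], [0.0, 0.0, -0.0556], [0.0, 0.0, -0.0556], [0.0, 0.0001, -0.0556], [0.0, 0.0, -0.0555], [0.0, 0.0001, -0.0556], [0.0, 0.0001, -0.0555], [0.0, 0.0, -0.0556], [0.0001, 0.0001, -0.0555], [-0.0, -0.0, -0.0]]
"jaw": [148, 148] "dp": [[0.0, -0.0, 0.0375], [0.0, -0.0, 0.0375]] "rotation": [[-0.0, -0.0, -0.0], [-0.0, -0.0, -0.0]]
```

>>> move_arm:
  jaw: [148,148,148,148,148,148,148,148,148,148]
  dp:
    - [-0.0456,0.0126,-0.01]
    - [-0.047,0.0044,-0.01]
    - [-0.0471,-0.0038,-0.01]
    - [-0.0457,-0.0119,-0.01]
    - [-0.043,-0.0197,-0.01]
    - [-0.0389,-0.0268,-0.01]
    - [-0.0336,-0.0332,-0.01]
    - [-0.0274,-0.0385,-0.01]
    - [-0.0202,-0.0427,-0.01]
    - [0,0,0]
  rotation:
    - [0,0,-0.0556]
    - [0,0,-0.0556]
    - [0,0,-0.0556]
    - [0,0,-0.0556]
    - [0,0,-0.0556]
    - [0,0,-0.0556]
    - [0,0,-0.0556]
    - [0,0,-0.0556]
    - [0,0,-0.0556]
    - [0,0,0]

```text
clock: 23.82
position: [0.5667, 0.0063, 0.2197]
tool_rot: [-3.141, 0.001, 3.106]
force: [-0.4, 0.6, -0.9]
grip_width: 0.0355
```

>>> move_arm:
  jaw: [148]
  dp:
    - [0,0,0]
  rotation:
    - [0,0,0]

```text
clock: 23.95
position: [0.5661, 0.01, 0.2192]
tool_rot: [3.141, -0.0, 3.106]
force: [-0.3, 0.9, -0.4]
grip_width: 0.0355
```

```bash
python3 -c "
from h import *
s=bot.observe();print(s['position'],s['tool_rot'],s['qpos'])
c=calibration('wrist');f=grab_frame('wrist');cv2.imwrite('pics/w3.png',f)
json.dump({k:np.array(v).tolist() for k,v in c.items()},open('w3.json','w'))
T=np.array(c['T']);print(T[:3,3])
f=cv2.imread('pics/w3.png')
for q in((.5677,.0528,.07),(.5647,-.034,.07),(.566,.009,.096)): print(proj('wrist',q,c).round(1))
t=grab_frame('top');cv2.imwrite('pics/t4.png',t)
h=cv2.cvtColor(t,40);m=((h[...,2]>130)&(h[...,1]<60)).astype(np.uint8);m[:192]=0;m[248:]=0;m[:,:145]=0;m[:,212:]=0
n,l,st,ce=cv2.connectedComponentsWithStats(m);print(st[1:],[ray('top',q,.04) for q in ce[1:]])
plan([(.5662,.0095,.13,1.536+1.571,148,45)])
"
```

```text
[0.56606832 0.01001488 0.21923054] [ 3.14133356e+00 -1.24486230e-04  3.10605890e+00] [-0.24906014  0.44713683  0.17420166  1.77887927 -0.09441007  0.92373287
  1.50060374]
[0.48928122 0.01330839 0.36276286]
[321.  195.9]
[228.9 196. ]
[274.3 203.4]
[[190 208  15  13 145]
 [160 210  15  13 142]] [array([0.49109973, 0.25873625]), array([0.48759635, 0.33967682])]
"jaw": [148, 148] "dp": [[-0.0001, -0.0008, 0.056], [-0.0, -0.0007, 0.0559]] "rotation": [[0.0, 0.0, 0.0001], [0.0001, 0.0001, 0.0002]]
```

View pics/w3.png

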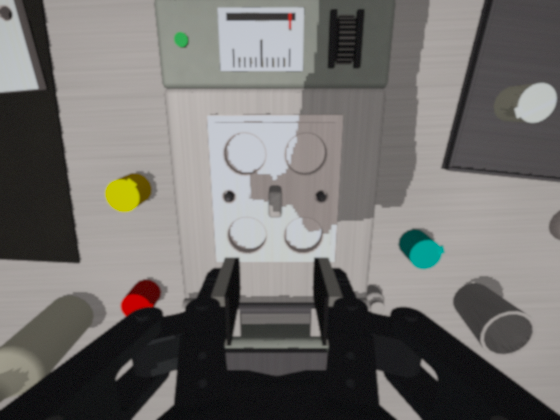

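All four pockets are empty, and the pins at (229,196) and (321,196) match the predictions. The tab is at (275,200), so I'll go down and grip it.

>>> move_arm:
  jaw: [148,148,148,148,148,148,148]
  dp:
    - [0,-0.0008,0.056]
    - [0,0.0003,0.056]
    - [0,0,0.025]
    - [0,0,0.025]
    - [0,0,0.022]
    - [0,0,0]
    - [0,0,0]
  rotation:
    - [0,0,0]
    - [0,0,0]
    - [0,0,0]
    - [0,0,0]
    - [0,0,0]
    - [0,0,0]
    - [0,0,0]
  squeeze: 60

```text
clock: 24.92
position: [0.567, 0.0094, 0.0736]
tool_rot: [3.142, 0.002, 3.108]
force: [0.1, -0.2, 0.4]
grip_width: 0.0362
```

>>> move_arm:
  jaw: [255,255,255,255,255]
  dp:
    - [0,0,0]
    - [0,0,0]
    - [0,0,0]
    - [0,0,0]
    - [0,0,0]
  rotation:
    - [0,0,0]
    - [0,0,0]
    - [0,0,0]
    - [0,0,0]
    - [0,0,0]

```text
clock: 25.55
position: [0.5672, 0.0092, 0.0739]
tool_rot: [3.141, 0.003, 3.108]
force: [-1.0, -0.2, 7.6]
grip_width: 0.0109
```

```bash
python3 -c "
from h import *
print('spray',ray('top',(393,109),.155),ray('top',(383,127),.05),'side base',ray('side',(428,280),.005))
S=(.5672,.0092,.0739,3.107)
print('A');plan([(.5672,.0092,.12,None,255,12),(.5672,.0092,.17,None,255,30),(.577,-.304,.14,None,255,50),(.577,-.304,.040,None,255,25)],S)"
```

```text
spray [ 0.73164966 -0.26495237] [ 0.7223504 -0.2625176] side base [ 0.73348654 -0.27120586]
A
"jaw": [255, 255, 255, 255, 255, 255, 255, 255, 255, 255] "dp": [[0.0, 0.0, -0.0144], [0.0, 0.0, -0.0144], [0.0, 0.0, -0.0144], [0.0, 0.0, -0.0144], [0.0, 0.0, -0.0313], [0.0, 0.0, -0.0312], [-0.0037, -0.0558, 0.0054], [-0.0037, -0.0558, 0.0053], [-0.0037, -0.0558, 0.0054], [-0.0037, -0.0559, 0.0053]] "rotation": [[0.0, 0.0, 0.0], [0.0, 0.0, 0.0], [0.0, 0.0, 0.0], [0.0, 0.0, 0.0], [0.0, 0.0, 0.0], [0.0, 0.0, 0.0], [0.0, 0.0, 0.0], [0.0, 0.0, 0.0], [0.0, 0.0, 0.0], [0.0, 0.0, 0.0]]
"jaw": [255, 255, 255, 255, 255, 255, 255] "dp": [[-0.0037, -0.0558, 0.0054], [-0.0036, -0.0559, 0.0053], [-0.0037, -0.0558, 0.0054], [0.0, -0.0, 0.0312], [0.0, -0.0, 0.0313], [0.0, -0.0, 0.0312], [0.0, -0.0, 0.0313]] "rotation": [[0.0, 0.0, 0.0], [0.0, 0.0, 0.0], [0.0, 0.0, 0.0], [0.0, 0.0, 0.0], [0.0, 0.0, 0.0], [0.0, 0.0, 0.0], [0.0, 0.0, 0.0]]
```

>>> move_arm:
  jaw: [255,255,255,255,255]
  dp:
    - [0,0,-0.014]
    - [0,0,-0.014]
    - [0,0,-0.02]
    - [0,0,-0.02]
    - [0,0,0]
  rotation:
    - [0,0,0]
    - [0,0,0]
    - [0,0,0]
    - [0,0,0]
    - [0,0,0]

```text
clock: 26.18
position: [0.5674, 0.0092, 0.129]
tool_rot: [3.141, 0.004, 3.108]
force: [0.2, -0.7, -4.9]
grip_width: 0.0107
```

The plate is lifted: -4.9 N on the wrist, jaw 10.7 mm. I'll carry it to the mat.

>>> move_arm:
  jaw: [255,255,255,255,255,255,255,255,255,255]
  dp:
    - [0,0,-0.031]
    - [0,0,-0.021]
    - [-0.0037,-0.0558,0.0054]
    - [-0.0037,-0.0558,0.0054]
    - [-0.0037,-0.0558,0.0054]
    - [-0.0037,-0.0558,0.0054]
    - [-0.0037,-0.0558,0.0054]
    - [-0.0037,-0.0558,0.0054]
    - [-0.0037,-0.0558,0.0054]
    - [0,0,0]
  rotation:
    - [0,0,0]
    - [0,0,0]
    - [0,0,0]
    - [0,0,0]
    - [0,0,0]
    - [0,0,0]
    - [0,0,0]
    - [0,0,0]
    - [0,0,0]
    - [0,0,0]

```text
clock: 27.42
position: [0.5753, -0.3081, 0.1382]
tool_rot: [-3.14, 0.0, 3.103]
force: [-0.8, -0.6, -4.7]
grip_width: 0.0106
```

```bash
python3 -c "
from h import *
f=grab_frame('side');cv2.imwrite('pics/s3.png',f)
plan([(.577,-.304,.032,3.107,255,25)])"
```

```text
"jaw": [255, 255, 255, 255, 255] "dp": [[-0.0002, 0.0004, 0.0266], [-0.0003, 0.0004, 0.0266], [-0.0002, 0.0004, 0.0265], [-0.0003, 0.0004, 0.0266], [-0.0002, 0.0003, 0.0265]] "rotation": [[-0.0, 0.0, -0.0001], [-0.0, 0.0, -0.0001], [-0.0, 0.0001, -0.0001], [-0.0, 0.0, -0.0002], [-0.0001, 0.0001, -0.0001]]
```

View pics/s3.png

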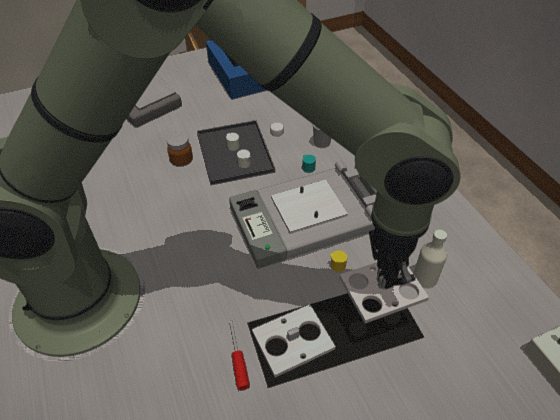

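The side view shows the plate held level over the free half of the mat, the bed empty with both pins at (302,189) and (316,214), and two pots upright in the tray. Lowering now.

>>> move_arm:
  jaw: [255,255,255,255,255,255,255]
  dp:
    - [0,0,0.0266]
    - [0,0,0.0266]
    - [0,0,0.0266]
    - [0,0,0.0266]
    - [0,0,0.0266]
    - [0,0,0.007]
    - [0,0,0]
  rotation:
    - [0,0,0]
    - [0,0,0]
    - [0,0,0]
    - [0,0,0]
    - [0,0,0]
    - [0,0,0]
    - [0,0,0]

```text
clock: 28.35
position: [0.5769, -0.3039, 0.0267]
tool_rot: [3.142, 0.001, 3.108]
force: [0.6, 1.2, -5.4]
grip_width: 0.0104
```

>>> move_arm:
  jaw: [255,255]
  dp:
    - [0,0,0.0015]
    - [0,0,0]
  rotation:
    - [0,0,0]
    - [0,0,0]

```text
clock: 28.6
position: [0.5773, -0.304, 0.0263]
tool_rot: [-3.141, 0.002, 3.108]
force: [0.8, -0.6, -4.6]
grip_width: 0.0108
```

>>> move_arm:
  jaw: [255,255]
  dp:
    - [0,0,0.001]
    - [0,0,0]
  rotation:
    - [0,0,0]
    - [0,0,0]

```text
clock: 28.85
position: [0.577, -0.3038, 0.025]
tool_rot: [-3.142, 0.002, 3.108]
force: [0.3, -0.5, -4.4]
grip_width: 0.0104
```

>>> move_arm:
  jaw: [255,255]
  dp:
    - [0,0,0.001]
    - [0,0,0]
  rotation:
    - [0,0,0]
    - [0,0,0]

```text
clock: 29.1
position: [0.577, -0.3038, 0.0241]
tool_rot: [-3.142, 0.002, 3.108]
force: [0.7, 0.9, -4.0]
grip_width: 0.0108
```

>>> move_arm:
  jaw: [255,255]
  dp:
    - [0,0,0.001]
    - [0,0,0]
  rotation:
    - [0,0,0]
    - [0,0,0]

```text
clock: 29.35
position: [0.577, -0.3039, 0.024]
tool_rot: [-3.142, 0.002, 3.108]
force: [-4.0, 3.1, 8.5]
grip_width: 0.0107
```

>>> move_arm:
  jaw: [148,148,148,148,148,148,148]
  dp:
    - [0,0,0]
    - [0,0,0]
    - [0,0,-0.03]
    - [0,0,-0.06]
    - [0,0,-0.06]
    - [0,0,-0.05]
    - [0,0,0]
  rotation:
    - [0,0,0]
    - [0,0,0]
    - [0,0,0]
    - [0,0,0]
    - [0,0,0]
    - [0,0,0]
    - [0,0,0]

```text
clock: 30.22
position: [0.578, -0.3046, 0.1866]
tool_rot: [-3.14, 0.006, 3.108]
force: [1.0, -0.5, -0.8]
grip_width: 0.0356
```

```bash
python3 -c "
from h import *
plan([(.40,-.27,.24,3.107,148,55)])"
```

```text
"jaw": [148, 148, 148, 148] "dp": [[0.0559, 0.0089, -0.0171], [0.0559, 0.0089, -0.017], [0.0559, 0.0089, -0.0169], [0.0559, 0.0088, -0.0168]] "rotation": [[-0.0002, 0.0005, 0.0], [-0.0001, 0.0005, 0.0001], [-0.0002, 0.0005, 0.0], [-0.0001, 0.0006, 0.0001]]
```

>>> move_arm:
  jaw: [148,148,148,148,148,148]
  dp:
    - [0.04,0.007,-0.017]
    - [0.04,0.007,-0.017]
    - [0.04,0.007,-0.017]
    - [0.04,0.007,-0.017]
    - [0,0,0]
    - [0,0,0]
  rotation:
    - [0,0.0005,0]
    - [0,0.0005,0]
    - [0,0.0005,0]
    - [0,0.0005,0]
    - [0,0,0]
    - [0,0,0]

```text
clock: 30.98
position: [0.45, -0.277, 0.2374]
tool_rot: [3.141, -0.005, 3.108]
force: [0.4, -0.3, -0.6]
grip_width: 0.036
```

```bash
python3 -c "
from h import *
print(bot.observe()['position'],bot.observe()['tool_rot'])
c=calibration('wrist');f=grab_frame('wrist');cv2.imwrite('pics/w4.png',f)
json.dump({k:np.array(v).tolist() for k,v in c.items()},open('w4.json','w'))
for q in((.392,-.24,.016),(.396,-.328,.016),(.394,-.284,.046)): print(proj('wrist',q,c).round(1))
t=grab_frame('top');cv2.imwrite('pics/t5.png',t)
"
```

```text
[ 0.45002655 -0.27697646  0.23736339] [ 3.1414493  -0.00466872  3.10800282]
[307.4 128.1]
[228.1 134.5]
[266.9 133. ]
```

View pics/w4.png

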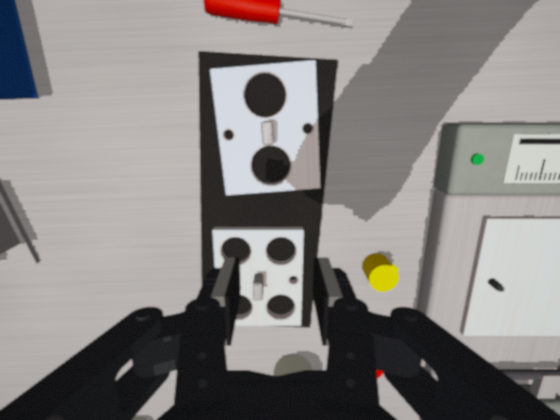

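plate_four lies flat on the mat at (258,278). plate_two is where it was, with holes at (308,128) and (228,134) and its tab at (268,132). I'll measure it more finely.

```bash
python3 -c "
from h import *
f=cv2.imread('pics/w4.png');W=json.load(open('w4.json'))
A=blob(f,(307.4,128.4),5);B=blob(f,(228.3,134.5),5);P=[ray('wrist',q,.014,W) for q in(A,B)];d=P[0]-P[1]
print(A,B,np.mean(P,0),np.linalg.norm(d),np.arctan2(-d[0],d[1]))
g=cv2.cvtColor(f,6);m=((g>75)).astype(np.uint8);m[:55]=0;m[200:]=0;m[:,:204]=0;m[:,334:]=0
n,l,st,ce=cv2.connectedComponentsWithStats(m);k=l[150,245];c=cv2.findContours((l==k).astype(np.uint8),0,1)[0][0];print(st[k])
h=cv2.convexHull(c);ap=cv2.approxPolyDP(h,6,True)[:,0];print(ap.tolist())
Q=np.array([ray('wrist',q,.016,W) for q in ap.astype(float)]);print(Q.round(4),Q.mean(0))
d=cv2.minAreaRect((Q*10000).astype(np.float32));print(d)
"
```

```text
[307.38987924 128.10868315] [228.23259373 134.2586075 ] [ 0.39399135 -0.2840059 ] 0.08837126971248442 0.04194661687995418
[  209    55   125   141 11114]
[[333, 55], [320, 187], [225, 195], [209, 69], [255, 55]]
[[ 0.3195 -0.2132]
 [ 0.459  -0.2257]
 [ 0.4649 -0.337 ]
 [ 0.3286 -0.3428]
 [ 0.3168 -0.2939]] [ 0.37777265 -0.28253502]
((3891.703369140625, -2752.508544921875), (1461.2259521484375, 1298.9364013671875), 2.428485870361328)
```

```bash
python3 -c "
from h import *
plan([(.395,-.284,.12,np.pi+.043,148,50),(.395,-.284,.0236,None,148,25)])"
```

```text
"jaw": [148, 148, 148, 148, 148, 148, 148] "dp": [[0.0226, -0.0037, 0.0489], [0.0227, -0.0031, 0.0488], [0.0229, -0.0026, 0.0489], [0.0, 0.0, 0.0301], [0.0, 0.0, 0.0301], [0.0, 0.0, 0.0301], [0.0, 0.0, 0.0302]] "rotation": [[0.0, -0.0006, -0.0081], [0.0001, -0.0006, -0.0081], [0.0, -0.0005, -0.0081], [0.0, -0.0, -0.0], [0.0, -0.0, -0.0], [0.0, -0.0, -0.0], [0.0, -0.0, -0.0]]
```

>>> move_arm:
  jaw: [148,148,148,148,148,148,148]
  dp:
    - [0.0226,-0.0037,0.0489]
    - [0.0227,-0.0031,0.0488]
    - [0.0229,-0.0026,0.0489]
    - [0,0,0.0301]
    - [0,0,0.0301]
    - [0,0,0]
    - [0,0,0]
  rotation:
    - [0,-0.0006,-0.0081]
    - [0.0001,-0.0006,-0.0081]
    - [0,-0.0005,-0.0081]
    - [0,0,0]
    - [0,0,0]
    - [0,0,0]
    - [0,0,0]

```text
clock: 31.95
position: [0.395, -0.2843, 0.0729]
tool_rot: [-3.141, 0.001, -3.099]
force: [0.2, -0.3, -0.3]
grip_width: 0.0355
```

```bash
python3 -c "
from h import *
print(bot.observe()['position'],bot.observe()['tool_rot'])
plan([(.395,-.284,.0236,np.pi+.043,148,25)])"
```

```text
[ 0.39500258 -0.28428495  0.07286348] [-3.14132022e+00  7.00739581e-04 -3.09902353e+00]
"jaw": [148, 148] "dp": [[0.0, 0.0002, 0.0308], [0.0, 0.0002, 0.0308]] "rotation": [[-0.0, 0.0001, -0.0001], [-0.0001, 0.0001, -0.0]]
```

>>> move_arm:
  jaw: [148,148,148,148,255,255,255,255,255,255]
  dp:
    - [0,0.0002,0.0308]
    - [0,0.0002,0.0308]
    - [0,0,0]
    - [0,0,0]
    - [0,0,0]
    - [0,0,0]
    - [0,0,0]
    - [0,0,0]
    - [0,0,0]
    - [0,0,0]
  rotation:
    - [0,0.0002,0]
    - [0,0,0]
    - [0,0,0]
    - [0,0,0]
    - [0,0,0]
    - [0,0,0]
    - [0,0,0]
    - [0,0,0]
    - [0,0,0]
    - [0,0,0]

```text
clock: 33.2
position: [0.3952, -0.2842, 0.0243]
tool_rot: [-3.141, 0.001, -3.099]
force: [-1.6, 2.4, 15.7]
grip_width: 0.0105
```

>>> move_arm:
  jaw: [255,255,255,255,255,255]
  dp:
    - [0,0,-0.015]
    - [0,0,-0.03]
    - [0,0,-0.05]
    - [0,0,-0.05]
    - [0,0,-0.04]
    - [0,0,0]
  rotation:
    - [0,0,0]
    - [0,0,0]
    - [0,0,0]
    - [0,0,0]
    - [0,0,0]
    - [0,0,0]

```text
clock: 33.95
position: [0.3954, -0.2843, 0.1736]
tool_rot: [-3.139, 0.004, -3.099]
force: [-0.2, -0.5, -5.9]
grip_width: 0.0105
```

```bash
python3 -c "
from h import *
s=bot.observe();print(s['position'],s['tool_rot'],s['force'])
plan([(.5672,.0092,.17,np.pi-.0345,255,50)])"
```

```text
[ 0.39543685 -0.2842884   0.17361698] [-3.13944897  0.00367729 -3.09919214] [-0.19649614 -0.51227535 -5.86427549]
"jaw": [255, 255, 255, 255, 255, 255, 255] "dp": [[-0.0329, 0.0511, 0.0007], [-0.0323, 0.0514, 0.0006], [-0.0317, 0.0518, 0.0007], [-0.0312, 0.0521, 0.0006], [-0.0306, 0.0524, 0.0007], [-0.03, 0.0528, 0.0006], [-0.0294, 0.0531, 0.0007]] "rotation": [[-0.0001, 0.0002, 0.0035], [-0.0001, 0.0002, 0.0035], [-0.0001, 0.0002, 0.0035], [-0.0001, 0.0001, 0.0035], [-0.0001, 0.0002, 0.0035], [-0.0001, 0.0001, 0.0035], [-0.0, 0.0002, 0.0035]]
```

>>> move_arm:
  jaw: [255,255,255,255,255,255,255,255,255]
  dp:
    - [-0.0329,0.0511,0.0007]
    - [-0.0323,0.0514,0.0006]
    - [-0.0317,0.0518,0.0007]
    - [-0.0312,0.0521,0.0006]
    - [-0.0306,0.0524,0.0007]
    - [-0.03,0.0528,0.0006]
    - [-0.0294,0.0531,0.0007]
    - [0,0,0]
    - [0,0,0]
  rotation:
    - [0,0.0002,0.0035]
    - [0,0.0002,0.0035]
    - [0,0.0002,0.0035]
    - [0,0.0001,0.0035]
    - [0,0.0002,0.0035]
    - [0,0.0001,0.0035]
    - [0,0.0002,0.0035]
    - [0,0,0]
    - [0,0,0]

```text
clock: 35.08
position: [0.5655, 0.0093, 0.1662]
tool_rot: [-3.141, -0.006, 3.107]
force: [-0.6, -0.2, -3.5]
grip_width: 0.011
```

```bash
python3 -c "
from h import *
s=bot.observe();print(s['position'],s['tool_rot'],s['force'],s['grip_width'])
plan([(.5673,.0092,.104,np.pi-.0345,255,50)])"
```

```text
[0.56554991 0.00931863 0.16615699] [-3.14060936 -0.0056552   3.10724028] [-0.62927478 -0.22696442 -3.45363829] 0.011015301831275442
"jaw": [255, 255] "dp": [[-0.0013, 0.0, 0.0388], [-0.0012, -0.0, 0.0389]] "rotation": [[-0.0002, -0.0009, 0.0], [-0.0001, -0.0009, 0.0]]
```

>>> move_arm:
  jaw: [255,255,255,255]
  dp:
    - [-0.0013,0,0.0388]
    - [-0.0012,0,0.0389]
    - [0,0,0]
    - [0,0,0]
  rotation:
    - [0,-0.0009,0]
    - [0,-0.0009,0]
    - [0,0,0]
    - [0,0,0]

```text
clock: 35.58
position: [0.5685, 0.0089, 0.1059]
tool_rot: [-3.141, 0.002, 3.106]
force: [0.5, 0.1, -4.1]
grip_width: 0.0108
```

>>> move_arm:
  jaw: [255,255,255,255]
  dp:
    - [0,0,0.004]
    - [0,0,0.004]
    - [0,0,0.004]
    - [0,0,0]
  rotation:
    - [0,0,0]
    - [0,0,0]
    - [0,0,0]
    - [0,0,0]

```text
clock: 36.08
position: [0.5681, 0.0096, 0.0952]
tool_rot: [-3.141, 0.002, 3.107]
force: [1.0, 0.6, -4.7]
grip_width: 0.0109
```

>>> move_arm:
  jaw: [255,255,255,255]
  dp:
    - [0,0,0.003]
    - [0,0,0.003]
    - [0,0,0]
    - [0,0,0]
  rotation:
    - [0,0,0]
    - [0,0,0]
    - [0,0,0]
    - [0,0,0]

```text
clock: 36.58
position: [0.5683, 0.0095, 0.0906]
tool_rot: [-3.141, 0.002, 3.107]
force: [-0.2, 0.5, -4.6]
grip_width: 0.0106
```

>>> move_arm:
  jaw: [255,255,255,255]
  dp:
    - [0.001,0,0.003]
    - [0,0,0.004]
    - [0,0,0.004]
    - [0,0,0]
  rotation:
    - [0,0,0]
    - [0,0,0]
    - [0,0,0]
    - [0,0,0]

```text
clock: 37.08
position: [0.5676, 0.0095, 0.0815]
tool_rot: [-3.141, 0.002, 3.107]
force: [2.8, -1.4, -6.0]
grip_width: 0.0109
```

>>> move_arm:
  jaw: [255,255,255]
  dp:
    - [0,0,0.003]
    - [0,0,0.003]
    - [0,0,0]
  rotation:
    - [0,0,0]
    - [0,0,0]
    - [0,0,0]

```text
clock: 37.45
position: [0.5676, 0.0095, 0.0768]
tool_rot: [-3.141, 0.002, 3.107]
force: [3.6, -1.8, -7.1]
grip_width: 0.0106
```

>>> move_arm:
  jaw: [255,255]
  dp:
    - [0,0,0.001]
    - [0,0,0]
  rotation:
    - [0,0,0]
    - [0,0,0]

```text
clock: 37.7
position: [0.5677, 0.0095, 0.0763]
tool_rot: [-3.141, 0.002, 3.107]
force: [4.1, -2.5, -4.9]
grip_width: 0.0105
```

>>> move_arm:
  jaw: [255,255]
  dp:
    - [0,0,0.001]
    - [0,0,0]
  rotation:
    - [0,0,0]
    - [0,0,0]

```text
clock: 37.95
position: [0.5676, 0.0095, 0.0754]
tool_rot: [-3.141, 0.002, 3.107]
force: [4.6, -2.5, -3.0]
grip_width: 0.0108
```

Now touching a pin side lightly; two more small steps, undoing the x shift.

>>> move_arm:
  jaw: [255,255]
  dp:
    - [-0.0008,0,0.001]
    - [0,0,0]
  rotation:
    - [0,0,0]
    - [0,0,0]

```text
clock: 38.2
position: [0.5678, 0.0096, 0.0744]
tool_rot: [-3.141, 0.001, 3.107]
force: [2.6, -1.7, -4.1]
grip_width: 0.0105
```

>>> move_arm:
  jaw: [255,255]
  dp:
    - [0,0,0.001]
    - [0,0,0]
  rotation:
    - [0,0,0]
    - [0,0,0]

```text
clock: 38.45
position: [0.5679, 0.0096, 0.0744]
tool_rot: [-3.141, 0.002, 3.107]
force: [-4.1, -1.9, 12.5]
grip_width: 0.0107
```

>>> move_arm:
  jaw: [148,148,148,148,148,148]
  dp:
    - [0,0,0]
    - [0,0,0]
    - [0,0,-0.03]
    - [0,0,-0.06]
    - [0,0,-0.06]
    - [0,0,-0.05]
  rotation:
    - [0,0,0]
    - [0,0,0]
    - [0,0,0]
    - [0,0,0]
    - [0,0,0]
    - [0,0,0]

```text
clock: 39.2
position: [0.5678, 0.0097, 0.2357]
tool_rot: [-3.142, 0.003, 3.107]
force: [0.7, 0.4, -0.5]
grip_width: 0.0356
```

```bash
python3 -c "
from h import *
plan([(.44,.0,.33,1.536,255,55)])"
```

```text
"jaw": [255, 255, 255, 255, 255, 255, 255, 255, 255] "dp": [[0.0177, -0.002, -0.0131], [0.017, -0.005, -0.0131], [0.0159, -0.0079, -0.0131], [0.0143, -0.0105, -0.0131], [0.0123, -0.0129, -0.0131], [0.0099, -0.0148, -0.0132], [0.0071, -0.0163, -0.0131], [0.0042, -0.0173, -0.0132], [0.0011, -0.0178, -0.0131]] "rotation": [[0.0001, 0.0001, 0.0556], [0.0001, 0.0001, 0.0556], [0.0001, 0.0001, 0.0556], [0.0, 0.0001, 0.0556], [0.0001, 0.0001, 0.0555], [0.0, 0.0001, 0.0556], [0.0, 0.0, 0.0555], [0.0001, 0.0001, 0.0556], [0.0, 0.0, 0.0555]]
```

>>> move_arm:
  jaw: [255,255,255,255,255,255,255,255,255]
  dp:
    - [0.0177,-0.002,-0.0131]
    - [0.017,-0.005,-0.0131]
    - [0.0159,-0.0079,-0.0131]
    - [0.0143,-0.0105,-0.0131]
    - [0.0123,-0.0129,-0.0131]
    - [0.0099,-0.0148,-0.0132]
    - [0.0071,-0.0163,-0.0131]
    - [0.0042,-0.0173,-0.0132]
    - [0.0011,-0.0178,-0.0131]
  rotation:
    - [0,0,0.0556]
    - [0,0,0.0556]
    - [0,0,0.0556]
    - [0,0,0.0556]
    - [0,0,0.0556]
    - [0,0,0.0556]
    - [0,0,0.0556]
    - [0,0,0.0556]
    - [0,0,0.0556]

```text
clock: 40.33
position: [0.4393, -0.0, 0.3283]
tool_rot: [3.14, 0.0, 1.529]
force: [0.0, 0.1, -0.1]
grip_width: -0.0001
```

>>> move_arm:
  jaw: [255,255]
  dp:
    - [0,0,0]
    - [0,0,0]
  rotation:
    - [0,0,0]
    - [0,0,0]

```text
clock: 40.58
position: [0.4403, 0.0001, 0.3278]
tool_rot: [3.14, 0.0, 1.54]
force: [-0.5, 0.9, 0.2]
grip_width: 0.0002
```

```bash
python3 -c "
from h import *
c=calibration('wrist');json.dump({k:np.array(v).tolist() for k,v in c.items()},open('w5.json','w'))
pointer('w5');f=cv2.imread('pics/w5.png')
P=[]
for q in((.5677,.0528,.07),(.5647,-.034,.07)):
    b=blob(f,proj('wrist',q,c),5);P.append(ray('wrist',b,.07,c))
print(P,np.mean(P,0));plan([(.421,.0742,.09,1.536,255,50)])
a=cv2.resize(f[80:240,225:455],None,fx=3.4,fy=3.4,interpolation=cv2.INTER_CUBIC);cv2.imwrite('pics/w5c.png',a)
"
```

```text
pointer sealer xy [-0.1537  0.013 ] n 14 uv 254.3 151.5
plate [[-0.1632, -0.0563], [-0.1318, -0.0153], [-0.1039, 0.0228]]
corner uv of scale [[245.0, 122.0], [292.0, 122.0], [246.0, 184.0], [291.0, 184.0]]
[array([0.56678451, 0.05388762]), array([ 0.56412566, -0.03278217])] [0.56545508 0.01055272]
"jaw": [255, 255, 255, 255, 255] "dp": [[0.0184, -0.0055, 0.0594], [0.0184, -0.0055, 0.0594], [0.0184, -0.0055, 0.0594], [0.0184, -0.0054, 0.0594], [0.0184, -0.0055, 0.0594]] "rotation": [[0.0001, 0.0, 0.0002], [0.0001, 0.0, 0.0002], [0.0001, 0.0001, 0.0001], [0.0001, 0.0, 0.0002], [0.0001, 0.0001, 0.0001]]
```

View pics/w5c.png

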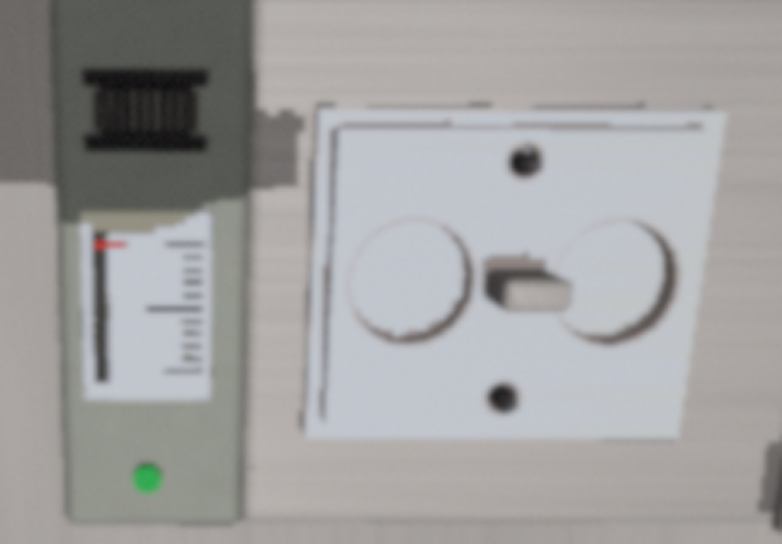

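The plate has seated: pins show in both holes at (525,160) and (503,397) in the crop, and the pointer is still at mark 0. I'll start rolling the wheel up.

>>> move_arm:
  jaw: [255,255,255,255,255,255,255]
  dp:
    - [0.0184,-0.0055,0.0594]
    - [0.0184,-0.0055,0.0594]
    - [0.0184,-0.0055,0.0594]
    - [0.0184,-0.0055,0.0594]
    - [0.0184,-0.0055,0.0594]
    - [0,0,0]
    - [0,0,0]
  rotation:
    - [0,0,0.0002]
    - [0,0,0.0002]
    - [0,0,0.0002]
    - [0,0,0.0002]
    - [0,0,0.0002]
    - [0,0,0]
    - [0,0,0]

```text
clock: 41.5
position: [0.4219, 0.0735, 0.0915]
tool_rot: [3.139, 0.0, 1.532]
force: [1.2, -0.7, 0.1]
grip_width: 0.0
```

>>> move_arm:
  jaw: [255,255,255,255,255]
  dp:
    - [0,0,0.02]
    - [0,0,0.02]
    - [0,0,0.003]
    - [0,0,0]
    - [0,0,0]
  rotation:
    - [0,0,0]
    - [0,0,0]
    - [0,0,0]
    - [0,0,0]
    - [0,0,0]

```text
clock: 42.12
position: [0.4218, 0.0742, 0.0569]
tool_rot: [3.138, -0.0, 1.532]
force: [0.8, -0.6, -0.1]
grip_width: 0.0002
```

>>> move_arm:
  jaw: [255,255]
  dp:
    - [0,0,0.0027]
    - [0,0,0]
  rotation:
    - [0.0008,0,0]
    - [0,0,0]

```text
clock: 42.38
position: [0.4217, 0.0743, 0.0542]
tool_rot: [3.141, -0.0, 1.532]
force: [-0.6, 0.2, 13.3]
grip_width: -0.0006
```

>>> move_arm:
  jaw: [255,255]
  dp:
    - [0,0,0.0008]
    - [0,0,0]
  rotation:
    - [0,0,0]
    - [0,0,0]

```text
clock: 42.62
position: [0.4218, 0.0743, 0.0539]
tool_rot: [3.141, -0.0, 1.532]
force: [-2.9, 0.1, 24.5]
grip_width: -0.0002
```

>>> move_arm:
  jaw: [255,255,255,255,255,255,255]
  dp:
    - [0,0,-0.0013]
    - [0,0.005,0]
    - [0,0.005,0]
    - [0,0.006,0]
    - [0,0.005,0]
    - [0,0.005,0]
    - [0,0,0]
  rotation:
    - [0,0,0]
    - [0,0,0]
    - [0,0,0]
    - [0,0,0]
    - [0,0,0]
    - [0,0,0]
    - [0,0,0]

```text
clock: 43.5
position: [0.4427, 0.0735, 0.0544]
tool_rot: [3.141, 0.0, 1.532]
force: [0.9, 1.6, 6.0]
grip_width: -0.0002
```

>>> move_arm:
  jaw: [255,255,255,255,255,255]
  dp:
    - [0,0,-0.012]
    - [0,-0.013,0]
    - [0,-0.013,0]
    - [0,0,0.008]
    - [0,0,0.004]
    - [0,0,0]
  rotation:
    - [0,0,0]
    - [0,0,0]
    - [0,0,0]
    - [0,0,0]
    - [0,0,0]
    - [0,0,0]

```text
clock: 44.25
position: [0.4211, 0.0742, 0.054]
tool_rot: [-3.14, 0.0, 1.532]
force: [-3.4, 1.6, 14.8]
grip_width: -0.0001
```

>>> move_arm:
  jaw: [255,255,255,255,255,255,255]
  dp:
    - [0,0.005,0]
    - [0,0.005,0]
    - [0,0.006,0]
    - [0,0.005,0]
    - [0,0.005,0]
    - [0,0,0]
    - [0,0,-0.02]
  rotation:
    - [0,0,0]
    - [0,0,0]
    - [0,0,0]
    - [0,0,0]
    - [0,0,0]
    - [0,0,0]
    - [0,0,0]

```text
clock: 45.12
position: [0.4419, 0.0731, 0.0695]
tool_rot: [-3.14, 0.001, 1.532]
force: [-0.6, -0.2, 0.6]
grip_width: 0.0002
```

```bash
python3 -c "
from h import *
plan([(.44,.0,.33,1.536,255,55)])"
```

```text
"jaw": [255, 255, 255, 255, 255] "dp": [[-0.0183, 0.0001, -0.0651], [-0.0183, 0.0001, -0.0651], [-0.0183, 0.0001, -0.0651], [-0.0183, 0.0002, -0.0651], [-0.0184, 0.0002, -0.0652]] "rotation": [[-0.0001, 0.0001, -0.0003], [-0.0001, 0.0001, -0.0003], [-0.0001, 0.0, -0.0003], [-0.0002, 0.0001, -0.0002], [-0.0001, 0.0, -0.0003]]
```

>>> move_arm:
  jaw: [255,255,255,255,255,255,255]
  dp:
    - [-0.0183,0,-0.0651]
    - [-0.0183,0,-0.0651]
    - [-0.0183,0,-0.0651]
    - [-0.0183,0,-0.0651]
    - [-0.0183,0,-0.0651]
    - [0,0,0]
    - [0,0,0]
  rotation:
    - [0,0,-0.0003]
    - [0,0,-0.0003]
    - [0,0,-0.0003]
    - [0,0,-0.0003]
    - [0,0,-0.0003]
    - [0,0,0]
    - [0,0,0]

```text
clock: 46.0
position: [0.4394, 0.0004, 0.3301]
tool_rot: [-3.141, 0.0, 1.537]
force: [0.5, -0.1, -0.2]
grip_width: 0.0003
```

```bash
python3 -c "
from h import *
pointer('w6');plan([(.426,.0742,.09,1.536,255,50)])
"
```

```text
pointer sealer xy [-0.1521 -0.0089] n 15 uv 257.1 168.1
plate [[-0.1632, -0.0561], [-0.1321, -0.0155], [-0.1043, 0.0228]]
corner uv of scale [[246.0, 122.0], [293.0, 122.0], [248.0, 183.0], [292.0, 184.0]]
"jaw": [255, 255, 255, 255, 255, 255] "dp": [[0.0153, -0.0032, 0.0499], [0.0153, -0.0032, 0.05], [0.0153, -0.0032, 0.0499], [0.0153, -0.0032, 0.05], [0.0152, -0.0032, 0.0499], [0.0153, -0.0033, 0.05]] "rotation": [[-0.0001, 0.0, 0.0], [-0.0001, 0.0, 0.0001], [-0.0001, 0.0001, 0.0], [-0.0001, 0.0, 0.0001], [-0.0001, 0.0001, 0.0], [-0.0001, 0.0, 0.0001]]
```

Pointer at about 1.75 rad; it needs about 0.25 rad (6 mm) more.

>>> move_arm:
  jaw: [255,255,255,255,255,255,255,255,255,255]
  dp:
    - [0.0153,-0.0026,0.05]
    - [0.0153,-0.0026,0.05]
    - [0.0153,-0.0026,0.05]
    - [0.0153,-0.0026,0.05]
    - [0.0153,-0.0026,0.05]
    - [0.0153,-0.0026,0.05]
    - [0,0,0]
    - [0,0,0.02]
    - [0,0,0.02]
    - [0,0,0]
  rotation:
    - [0,0,0]
    - [0,0,0]
    - [0,0,0]
    - [0,0,0]
    - [0,0,0]
    - [0,0,0]
    - [0,0,0]
    - [0,0,0]
    - [0,0,0]
    - [0,0,0]

```text
clock: 47.3
position: [0.4293, 0.0734, 0.059]
tool_rot: [-3.14, 0.001, 1.536]
force: [0.1, -0.6, 0.5]
grip_width: -0.0001
```

>>> move_arm:
  jaw: [255,255]
  dp:
    - [0,0,0.003]
    - [0,0,0]
  rotation:
    - [0,0,0]
    - [0,0,0]

```text
clock: 47.55
position: [0.4296, 0.074, 0.0568]
tool_rot: [3.141, 0.0, 1.537]
force: [-0.3, -0.2, 0.4]
grip_width: 0.0001
```

>>> move_arm:
  jaw: [255,255]
  dp:
    - [0,0,0.002]
    - [0,0,0]
  rotation:
    - [0,0,0]
    - [0,0,0]

```text
clock: 47.8
position: [0.4296, 0.0741, 0.0549]
tool_rot: [3.142, 0.0, 1.537]
force: [-1.8, 0.4, 6.9]
grip_width: 0.0
```

>>> move_arm:
  jaw: [255,255]
  dp:
    - [0,0,0.001]
    - [0,0,0]
  rotation:
    - [0,0,0]
    - [0,0,0]

```text
clock: 48.05
position: [0.4304, 0.0741, 0.0547]
tool_rot: [3.14, -0.0, 1.536]
force: [-1.1, -1.1, 22.8]
grip_width: -0.0001
```

Ease off slightly, stroke 6 mm, then lift straight up.

>>> move_arm:
  jaw: [255,255,255,255,255,255]
  dp:
    - [0,0,-0.001]
    - [0,0.0035,0]
    - [0,0.0035,0]
    - [0,0,0]
    - [0,0,-0.02]
    - [0,0,-0.03]
  rotation:
    - [0,0,0]
    - [0,0,0]
    - [0,0,0]
    - [0,0,0]
    - [0,0,0]
    - [0,0,0]

```text
clock: 48.8
position: [0.4346, 0.0736, 0.0947]
tool_rot: [-3.14, 0.001, 1.536]
force: [0.0, 0.4, -0.0]
grip_width: 0.0001
```

```bash
python3 -c "
from h import *
plan([(.44,.0,.33,1.536,255,55)])"
```

```text
"jaw": [255, 255, 255, 255, 255] "dp": [[-0.0184, 0.0019, -0.0588], [-0.0184, 0.0019, -0.0588], [-0.0184, 0.0019, -0.0588], [-0.0183, 0.0019, -0.0588], [-0.0184, 0.0019, -0.0589]] "rotation": [[-0.0001, 0.0001, 0.0], [-0.0001, 0.0001, 0.0], [-0.0001, 0.0, 0.0001], [-0.0002, 0.0001, 0.0], [-0.0001, 0.0, 0.0001]]
```

>>> move_arm:
  jaw: [255,255,255,255,255,255,255]
  dp:
    - [-0.0184,0.0019,-0.0588]
    - [-0.0184,0.0019,-0.0588]
    - [-0.0184,0.0019,-0.0588]
    - [-0.0184,0.0019,-0.0588]
    - [-0.0184,0.0019,-0.0588]
    - [0,0,0]
    - [0,0,0]
  rotation:
    - [0,0,0]
    - [0,0,0]
    - [0,0,0]
    - [0,0,0]
    - [0,0,0]
    - [0,0,0]
    - [0,0,0]

```text
clock: 49.68
position: [0.4399, 0.0003, 0.3294]
tool_rot: [-3.14, 0.0, 1.537]
force: [-0.4, -0.0, -0.7]
grip_width: 0.0001
```

```bash
python3 -c "
from h import *
pointer('w7');f=cv2.imread('pics/w7.png')
a=cv2.resize(f[120:192,240:300],(500,600),interpolation=cv2.INTER_CUBIC)
t=grab_frame('top');cv2.imwrite('pics/t7.png',t);b=cv2.copyMakeBorder(t[130:300,130:430],0,430,0,0,0)
cv2.imwrite('pics/w7c.png',np.hstack([a,b]))"
```

```text
pointer sealer xy [-0.1525 -0.012 ] n 16 uv 256.5 170.4
plate [[-0.1632, -0.0545], [-0.1318, -0.0148], [-0.1047, 0.0228]]
corner uv of scale [[246.0, 122.0], [293.0, 122.0], [247.0, 184.0], [292.0, 184.0]]
```

View pics/w7c.png

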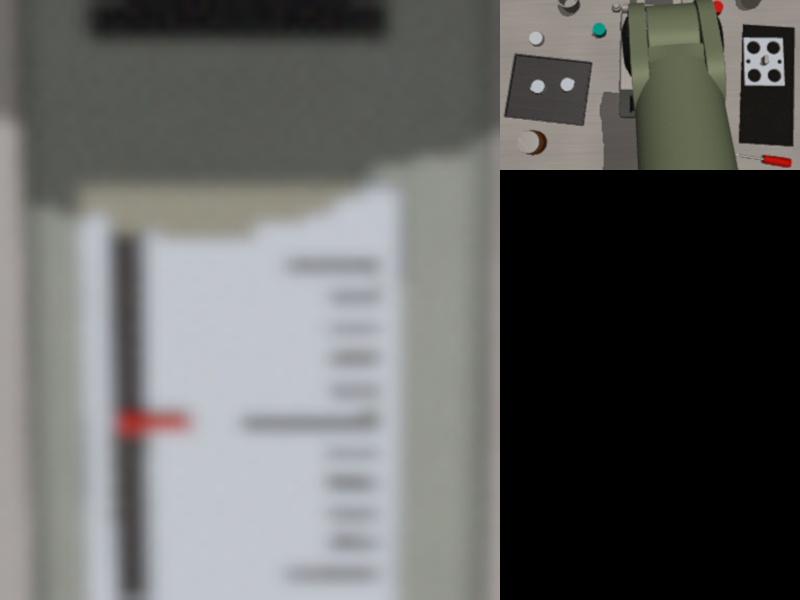

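The pointer (crop row 424) is level with the long middle mark (row 423). Both pots stand in the tray, plate_four lies on the mat, and nothing else has moved. Handing in.

```bash
python3 -c "
from workcell import workorder
print(workorder.job_done())"
```

```text
the job is handed in; nothing more can be done
None
```

The changeover is done and handed in at about 50 s of the 208 s allowed; the hand-in reports no verdict.

**What I did**
- I rolled the timer wheel down to its stop and saw the pointer at mark 0.
- I stood both sealed pots in the tray; only two were there.
- I laid plate_four flat on the free half of the mat.
- I lowered plate_two over the pins, and the pointer was still at mark 0 after that.
- I rolled the wheel up to the long middle mark.

**Last checks**
- **Pointer:** it is level with the middle mark, within about a pixel. It travelled 25.0 mm from zero, which is 2.0 rad.
- **plate_two:** the tool height when it seated was 74.4 mm, against 74.3 mm expected for flush. Both pins showed in its holes. The measured centre of the holes was about 1 mm from the earlier pin estimate. I checked flushness only by tool height and picture.
- **Pots and plate_four:** both pots were still in the tray and plate_four on the mat in the last top view. I saw the pots upright in an earlier side view.
- **Bystanders:** those visible in the last top view had not moved. The arm hid part of that view, including the sealer.

**Off target:** fingertip force on the wheel reached about 25 N at moments, above the suggested 3 to 10 N. There was also a light touch on a pin side, about 5 N, while I lowered plate_two. Neither showed any effect.

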